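Snap the retaining ring onto the egg-lifter shaft

TASK

Fit the snap ring that holds the egg-lifter's star wheel: take the spreading pliers from their stand, spread the ring by its two eyes, lift it off its holder and bring it over the shaft, then press it down against the sprung brass washer and let it close in the groove, so that it stays there and keeps the washer down. Feel your way: never push on the drive with more than about 25 N, and touch the ring only with the pliers. Put the pliers back upright in their stand, let go, and leave everything else on the bench where it is.

Things in the scene. Friction and masses are not known exactly. Their poses are not given: they have to be found in the camera images.
- pliers_grip (a point): Midpoint between the two upright orange handles of the spreading pliers, which stand tips down in the grey stand. z up, y from handle to handle. Handles: flat plates facing +-y, 60 mm over their outer faces when relaxed, each 22 mm wide (x), up to 24 mm above this point. Finger guards, ledges 8 mm deep, jut out (+-y) at their feet, upper face 26 mm below this point: with the fingertips just above them the pliers cannot slip up when pressing.
- pliers: The pliers, 100 mm tall, 230 g; origin between the tip ends, 76 mm below point pliers_grip, same axes. Each tip is a blade 8 mm (x) x 3 mm (y), centred at x = 0, y = +-25.5 mm when relaxed; 6.5 mm above its end a flat shoulder, to bear on the ring. Reverse parallel action: see joint squeeze.
- squeeze (a joint): How far the pliers' handles are squeezed together (m): 0 relaxed, 0.019 at the stop. Each handle goes in by half of it and each tip goes OUT along y by half of it. The spring takes 8 N to start, 17.5 N at the stop, about 25 N in all with the ring on the tips.
- stand_seat (a point): Where point pliers_grip is when the pliers are seated in the fixed grey stand (70 x 100 mm, 46 mm high; cheeks carry the crossbar with 2 mm play in x, 4 mm in y). Axes as the pliers'; 82 mm above the table. Lifting the pliers straight up by 50 mm clears it.
- ring_center (a point): Centre of the closed dark steel snap ring, halfway up its 5 mm thickness; it lies flat on the blue holder. Two sprung halves part along y; each has a lug with an eye, a through slot 12 mm (x) x 7 mm (y), centred at y = +26 and -26 mm. 66 mm over the lugs. The relaxed pliers' blades drop into the eyes with about 2 mm to spare. The point is fixed to the +y half.
- ring: The snap ring, 38 g; origin at its underside, 2.5 mm below point ring_center, same axes. Hole 25 mm wide when closed; to pass the 32 mm shaft each half must go out by at least 4.2 mm, best 6 mm: a squeeze of about 16 to 17 mm, as each blade first takes up play in its eye. Once spread, the ring hangs on the blades by friction, centred between them.
- ring_gap (a joint): How far the ring's two halves are spread from each other (m): 0 closed, 0.015 at the stop; spring 3 N when closed, 7 N at 0.012.
- holder_top (a point): Centre of the top face of the fixed blue ring holder, 30 mm above the table, on which the ring lies. A white peg 19 mm wide, 6 mm tall stands in the ring's hole; the pedestal is 44 (x) x 40 mm, with free air 22 mm deep below the eyes.
- drive_axis (a point): On the axis of the drive's upright steel shaft, at the top face (30 mm above the table) of its fixed aluminium base, 120 x 120 mm. Shaft, purple star wheel and brass washer stand higher or lower from drive to drive, which this reading does not show: the shaft's end is 37 to 55 mm above this point. Shaft 32 mm wide, end chamfered 3 mm. The ring's turn about the shaft does not matter.
- drive: The egg-lifter drive with all it carries; origin under its base, 30 mm below point drive_axis. From 16.5 to 27 mm below the shaft's end is a groove 24 mm wide, covered by the sprung washer (44 mm wide, upper face 17 mm below the end): the ring must press the washer down 4.5 mm or more to close in the groove. Its spring: 3 N at first, 1 N more per mm, hard stop at 7 mm (10 N).
- bush: brass bush, 32 mm wide, 22 mm tall, bystander; origin at its underside
- old_washer: old flat copper washer, 48 mm wide, 4 mm thick, bystander; origin at its underside
- driver: black-handled screwdriver lying down, bystander; origin at its underside
- grease: amber jar with white cap, 60 mm wide, 85 mm tall, bystander; origin at its underside
- parts_box: open blue parts box 130 x 170 x 45 mm, bystander; origin at its underside
- cup: white cup, 68 mm wide, 50 mm tall, bystander; origin at its underside
There are look-alikes about, which are no part of the job. What is shaped like the pliers but brown is not meant.

How it is judged:
On the way, in this order (a step that is already met when the one before it is completed fails the run):
1. the ring, spread on the pliers' tips, has been lifted off its holder (value of joint ring_gap above 0.006 m and z of ring_center in the frame of holder_top above 0.03 m), for 0.2 s.
2. the ring, still spread, is round the shaft and presses the washer down (value of joint ring_gap above 0.006 m and horizontal distance between ring and drive below 0.015 m and contact force between ring and drive above 4 N), for 0.1 s.
3. the ring has closed round the shaft in the groove and holds the washer down (value of joint ring_gap below 0.0025 m and horizontal distance between ring_center and drive_axis below 0.003 m and z of ring_center in the frame of drive_axis below 0.0378 m and angle between ring_center's own z axis and vertical below 0.12 rad), for 0.2 s.
At the end, for the whole second after the job is handed in: Ring closed (halves under 2.5 mm apart), within 3 mm of the shaft axis, level within 0.12 rad, below 37.8 mm over the drive base (in the groove); pliers upright within 0.1 rad within 10 mm of their seat; both at rest; no bystander moved over 25 mm (all of step 3 and distance between pliers_grip and stand_seat below 0.01 m and angle between pliers_grip's own z axis and vertical below 0.1 rad and linear speed of each of pliers, ring below 0.02 m/s); the robot touches nothing.
It fails at once if the drive is loaded with more than 45 N, the grip of the ring on the shaft counted in (contact force between any of ring, pliers and drive above 45 N).
It fails at once if the gripper touches the ring (contact force between any of the fingers, the arm and ring above 0.5 N).
It fails at once if the robot pushes on the drive directly (contact force between any of the fingers, the arm and drive above 3 N).
It fails at once if a bystander is moved by more than 25 mm (distance of any of bush, old_washer, driver, grease, parts_box, cup from where it was at the start of the episode above 0.025 m).
It also fails if it takes over 64 s, if anything falls off the work surface, if the arm or the gripper's body presses on something with over 40 N, if the wrist force passes 120 N, or if a joint passes its speed limit or range.

ROBOT

A 6-joint arm with a two-finger parallel gripper is mounted at the origin on the work surface. World frame = base frame: x ahead of the robot, y to its left, z up, the work surface at z = 0. Lengths are in m, angles in rad, forces in N, time in s.
With the tool pointing down it reaches from about 0.25 to 0.725 m from the base axis. Payload 4 kg.
Tool frame: the origin (TCP) lies at the centre of the arm's flange, where the gripper is bolted on; the fingertips stand 173 mm ahead of it and the grasp point (between the pads) lies 155 mm ahead of it; x points along the fingers, z is the direction in which the jaws open and shut, and the axes are right-handed (so a half turn about x gives the same grasp; the last joint's range is limited). The gripper opens to 85 mm and grips with 20 to 120 N. Pads are 22 mm wide; open, the fingers measure 114 mm over their backs; the gripper's body (76 mm by 85 mm) begins 54 mm behind the grasp point. The pads swing forward as they close: fully open they stand 13 mm farther back than shut.
Start: joints at [1.211, 0.241, 0.005, 1.335, 0, 1.571], TCP at [0.176, 0.468, 0.405] pointing down, gripper open.
Joint ranges: [-2.72, 2.72], [-1.05, 1.87], [-1.09, 1.28], [-1.99, 2.15], [-1.42, 1.44], [-3.14, 3.14]. Speed limits (rad/s): [2.79, 2.79, 3.14, 3.14, 3.14, 3.14].

INTERFACE

Orientations are given as a unit quaternion [x, y, z, w].
In Python, from workcell import bot gives the robot as it stands.
- The arm moves only by the tool arm_command, never from a script. Its argument "moves" is one flat list of numbers, 7 for each row, row after row: the shift along the tool's x, y, z in m, then the turn, a rotation vector about the tool's x, y, z in rad, then the closure, from -1 (fully open) to 1 (shut). A call has 1 to 20 rows; each row shifts and turns the pose as measured when the row begins, along the tool's axes as they then stand; what a row does not reach is not made up. A row lasts 1/12 s, in which the tool goes at most 41.7 mm and 7.16 degrees, less where a joint would pass 70% of its speed; a pose out of reach is approached as far as the arm can. A call with a gripper value outside its range is refused whole. The fingers move at their own pace and stop on an object; the grip force is fixed at half the most. Time passes only in rows, so rows that do not move let the fingers close. It gives the time, the measured TCP pose, the force and the opening at its end, in the units of the state.
- bot.get_obs(): the state, without advancing time (a new reading comes with each control period).
- bot.camera(name): name is "side" or "top"; returns the picture (420x560x3 uint8, red, green, blue); there is no depth.
- bot.get_calibration(name): a dict with "mtx" (3x3 intrinsics, pixels), "world_from_camera" (4x4, takes a point from camera to world coordinates). Camera axes: x right, y up, looking along -z (the intrinsics and any distortion apply to the point x, -y, -z); pixel columns grow to the right and rows downward; lengths in m; the calibration is good to about 2 mm. A picture is of the moment at which its call begins. get_calibration takes no time and is no camera call.
- bot.job_done(): hands the job in, once; it reports no verdict.
The state is a dict: "clock": time; "joint_pos": joint angles; "joint_vel": joint speeds; "tau": joint torques, N m; "eef_pos": TCP position; "tool_rot": TCP orientation; "ft_force": force on the tool from outside, world axes, zero at the start; "ft_torque": the same for the moment, N m; "grip_width": finger opening in m.
Only numpy, scipy, OpenCV 4.12 (cv2) and the standard library are available. Lean on these libraries where they do the work, as an engineer would, in place of code of your own. Each camera call takes 0.05 s, during which the arm holds its last target.

## Working session

There is one attempt and no reset: what is moved stays moved. The work goes in short steps, Python scripts to look and compute and a tool call to move; the robot and the scene stay as the last step left them, time stands still between calls to the robot, and variables do not carry over. Pictures are saved under pics/ and viewed, and the job is handed in when it is done.

Besides the shell and the picture viewer there is one more tool, called after "Emit:" as a command line: name --argument value ..., lists and objects as JSON in quotes. arm_command: Moves the arm, as the interface text tells. Its arguments: {"type":"object","properties":{"moves":{"type":"array"}},"required":["moves"]}

```bash
ls; mkdir -p pics
python3 - <<'E'
from workcell import bot
import cv2
o=bot.get_obs()
for k,v in o.items(): print(k,v)
for n in("side","top"):
    c=bot.get_calibration(n);print(n,c)
    cv2.imwrite(f"pics/{n}0.png",bot.camera(n)[:,:,::-1])
E
```

```text
pics
clock 0.0
joint_pos [ 1.21098534e+00  2.41465330e-01  3.74774385e-03  1.33520843e+00
 -3.72476237e-06  1.57081799e+00]
joint_vel [ 1.86258996e-03 -7.16150345e-05 -1.46265005e-03 -2.09783751e-03
 -2.02279950e-03  2.91800522e-04]
tau [ 6.68628072e-04 -3.72314751e+01  2.52409691e+01  1.70680799e-02
  9.07633307e-06  1.19352837e-06]
eef_pos [0.17595912 0.46774229 0.4037954 ]
tool_rot [-0.40288513  0.58202097  0.40202583  0.58078429]
ft_force [-0.11301416  0.0380242   0.4837314 ]
ft_torque [-0.03024218  0.08329429 -0.02887054]
grip_width 0.08562412611072887
side {'mtx': array([[383.46822708,   0.        , 278.31855266],
       [  0.        , 383.46822708, 205.65408621],
       [  0.        ,   0.        ,   1.        ]]), 'world_from_camera': array([[ 0.83144916,  0.41456933, -0.36989805,  0.12231064],
       [-0.55540249,  0.6023879 , -0.57328604, -0.63503778],
       [-0.0148447 ,  0.6821005 ,  0.73110775,  0.8755869 ],
       [ 0.        ,  0.        ,  0.        ,  1.        ]])}
top {'mtx': array([[379.31427998,   0.        , 279.6023955 ],
       [  0.        , 379.31427998, 210.58533653],
       [  0.        ,   0.        ,   1.        ]]), 'world_from_camera': array([[-2.75769083e-04,  9.98916989e-01, -4.65271288e-02,
         4.91677095e-01],
       [-9.99787636e-01,  6.83326272e-04,  2.05965158e-02,
        -8.29028426e-04],
       [ 2.06060027e-02,  4.65229280e-02,  9.98704666e-01,
         9.89987891e-01],
       [ 0.00000000e+00,  0.00000000e+00,  0.00000000e+00,
         1.00000000e+00]])}
```

View pics/side0.png

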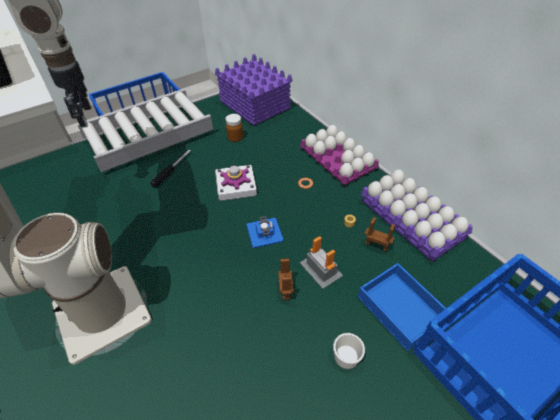

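View pics/top0.png

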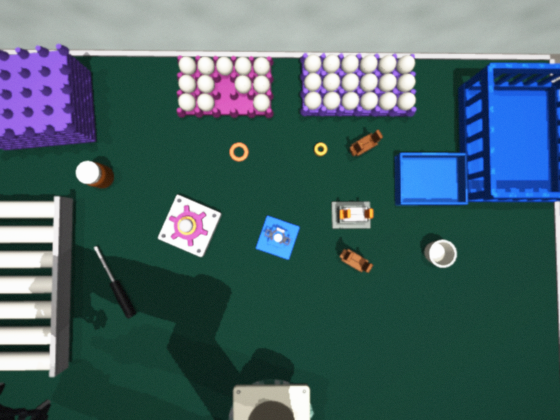

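The side view shows the drive at (236,181), ring holder at (264,231), and orange pliers in the stand at (321,260). In the top view they are at (189,226), (278,237) and (352,214). The brown look-alikes are at (366,143) and (355,260). I'll zoom in next.

Run:
```python
import cv2,numpy as np
s=cv2.imread("pics/side0.png");t=cv2.imread("pics/top0.png")
def cr(im,x,y,w,h,f): return cv2.resize(im[y:y+h,x:x+w],None,fx=f,fy=f,interpolation=cv2.INTER_CUBIC)
a=cr(t,150,190,80,75,5);b=cr(t,250,208,55,55,7)[:375,:];c=cr(t,325,195,55,40,7)
cv2.imwrite("pics/tz1.png",a);cv2.imwrite("pics/tz2.png",np.hstack([b,cv2.copyMakeBorder(c,0,375-c.shape[0],0,0,cv2.BORDER_CONSTANT)]))
a=cr(s,210,160,50,45,8);b=cr(s,245,210,45,45,8);cv2.imwrite("pics/sz1.png",np.hstack([a,b]))
cv2.imwrite("pics/sz2.png",cr(s,295,230,55,60,9))
```

```text
(no output)
```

View pics/tz1.png

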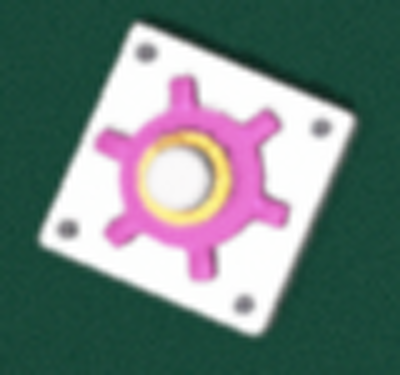

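View pics/tz2.png

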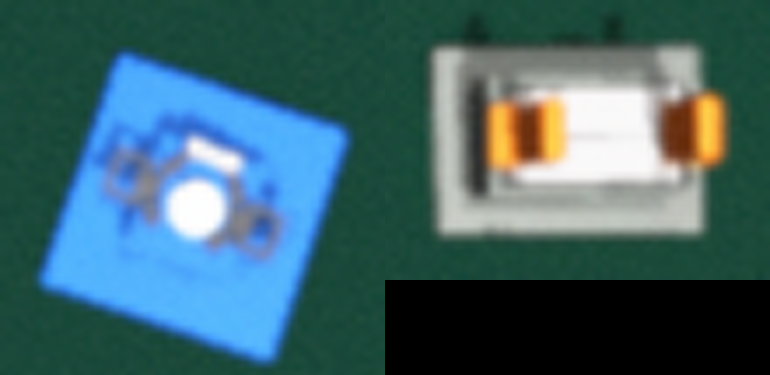

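View pics/sz1.png

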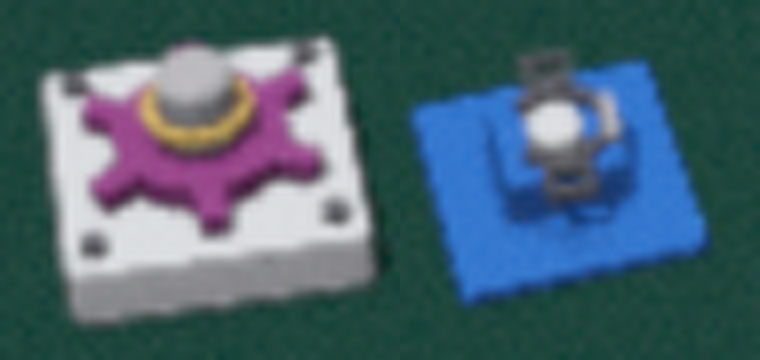

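View pics/sz2.png

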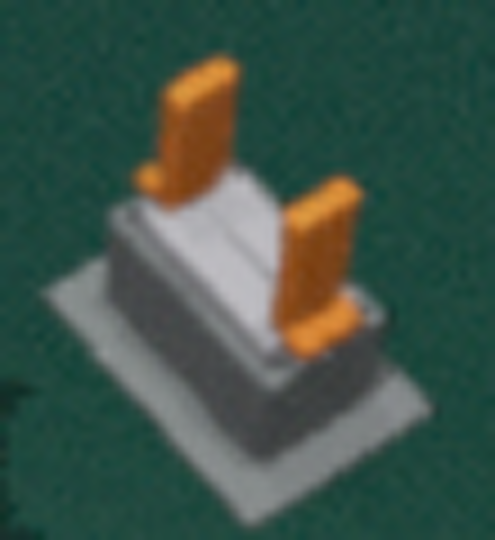

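```bash
cat > h.py <<'E'
from workcell import bot
import cv2,numpy as np
from scipy.spatial.transform import Rotation as R
def cal(n):
    c=bot.get_calibration(n);return np.array(c["mtx"]),np.array(c["world_from_camera"])
def ray(n,uv):
    K,T=cal(n);u,v=uv
    d=np.array([(u-K[0,2])/K[0,0],-(v-K[1,2])/K[1,1],-1.]);return T[:3,3],T[:3,:3]@d
def plane(n,uv,z):
    o,d=ray(n,uv);return o+d*(z-o[2])/d[2]
def proj(n,p):
    K,T=cal(n);q=T[:3,:3].T@(np.asarray(p,float)-T[:3,3]);q=q*[1,-1,-1];q=K@q;return q[:2]/q[2]
def tri(uvs,uvt):
    o1,d1=ray("side",uvs);o2,d2=ray("top",uvt)
    A=np.stack([d1,-d2],1);s=np.linalg.lstsq(A,o2-o1,rcond=None)[0]
    a=o1+s[0]*d1;b=o2+s[1]*d2;return (a+b)/2,np.linalg.norm(a-b)
def avg(n,k): return np.mean([bot.camera(n).astype(float) for _ in range(k)],0)
def crop(im,x,y,w,h,f): return cv2.resize(im[y:y+h,x:x+w],None,fx=f,fy=f,interpolation=cv2.INTER_CUBIC)
E
python3 - <<'E'
from h import *
for n in("side","top"): np.save(n+"0.npy",avg(n,4))
t=np.load("top0.npy");s=np.load("side0.npy")
def show(im,x,y,w,h,f,name): cv2.imwrite(name,np.clip(crop(im,x,y,w,h,f),0,255).astype(np.uint8)[:,:,::-1])
show(t,260,222,36,30,16,"pics/ringt.png");show(s,250,212,32,30,16,"pics/rings.png")
hsv=lambda im:cv2.cvtColor(im.astype(np.uint8),cv2.COLOR_RGB2HSV)
F=8
# drive base: upsample; non green/dark region
c=crop(t,150,188,82,78,F);h=hsv(np.clip(c,0,255))
m=(c[:,:,0]>110).astype(np.uint8)
cs,_=cv2.findContours(m,0,2);k=max(cs,key=cv2.contourArea)
r=cv2.minAreaRect(k);bx=cv2.boxPoints(r)
f=lambda p:((p+.5)/F-.5)+np.array([150,188])
W=np.array([plane("top",f(p),.03) for p in bx]);print("drive box",W.round(4),W.mean(0),np.linalg.norm(W[0]-W[1]),np.linalg.norm(W[1]-W[2]))
e=W[1]-W[0];print("yaw",np.degrees(np.arctan2(e[1],e[0])))
# holder plate
x0,y0=250,208
c=crop(t,x0,y0,55,55,F);m=((c[:,:,2]>120)&(c[:,:,2]>c[:,:,0]+60)).astype(np.uint8)
cs,_=cv2.findContours(m,0,2);k=max(cs,key=cv2.contourArea);r=cv2.minAreaRect(k);bx=cv2.boxPoints(r)
W=np.array([plane("top",((p+.5)/F-.5)+[x0,y0],.006) for p in bx]);print("holder",W.round(4),W.mean(0),np.linalg.norm(W[0]-W[1]),np.linalg.norm(W[1]-W[2]))
e=W[1]-W[0];print("yaw",np.degrees(np.arctan2(e[1],e[0])))
# stand
x0,y0=320,192
c=crop(t,x0,y0,62,48,F);m=(c[:,:,0]>90).astype(np.uint8)
cs,_=cv2.findContours(m,0,2);k=max(cs,key=cv2.contourArea);r=cv2.minAreaRect(k);bx=cv2.boxPoints(r)
W=np.array([plane("top",((p+.5)/F-.5)+[x0,y0],.006) for p in bx]);print("stand",W.round(4),W.mean(0),np.linalg.norm(W[0]-W[1]),np.linalg.norm(W[1]-W[2]))
e=W[1]-W[0];print("yaw",np.degrees(np.arctan2(e[1],e[0])))
# orange
for n,im,(x0,y0,w,hh) in(("top",t,(320,192,62,48)),("side",s,(295,228,60,60))):
    c=crop(im,x0,y0,w,hh,F)
    for nm,m in(("or",(c[:,:,0]>c[:,:,2]+80)),("bright",(c[:,:,0]>225)&(c[:,:,2]<130))):
        N,_,st,ce=cv2.connectedComponentsWithStats(m.astype(np.uint8))
        for i in range(1,N):
            if st[i,4]>150: print(n,nm,st[i]/F+[x0,y0,0,0,0],(ce[i]+.5)/F-.5+[x0,y0])
E
```

```text
drive box [[0.4667 0.2888 0.03  ]
 [0.5811 0.2408 0.03  ]
 [0.5309 0.1258 0.03  ]
 [0.4168 0.1746 0.03  ]] [0.49887912 0.20747982 0.03      ] 0.12406759189157332 0.12549626161453645
yaw -22.78693395340361
holder [[ 0.4395  0.0444  0.006 ]
 [ 0.5285  0.0138  0.006 ]
 [ 0.4977 -0.0756  0.006 ]
 [ 0.4088 -0.0445  0.006 ]] [ 0.46862958 -0.01547845  0.006     ] 0.09410144063104778 0.09455645327767805
yaw -18.98089064276534
stand [[ 0.5625 -0.1556  0.006 ]
 [ 0.563  -0.2664  0.006 ]
 [ 0.492  -0.2658  0.006 ]
 [ 0.4916 -0.1554  0.006 ]] [ 0.52727517 -0.21076733  0.006     ] 0.11080157417248125 0.07099051040835759
yaw -89.71423741980546
top or [365.5  208.25   8.    10.5  541.25] [369.35383949 213.22329677]
top or [339.5   209.125  11.375  10.25  764.625] [344.47575405 213.66935385]
top bright [369.75  209.125   2.875   8.75  175.   ] [370.74517857 212.87214286]
top bright [347.375 209.625   3.125   8.375 161.875] [348.46452703 213.12437259]
top bright [340.375 210.125   3.5     8.875 185.875] [341.31905683 214.27937962]
side or [310.375 236.625  11.     16.125 815.875] [315.92351961 244.23367359]
side or [ 325.75   249.875    9.25    19.75  1008.625] [329.70031138 259.54942527]
```

View pics/ringt.png

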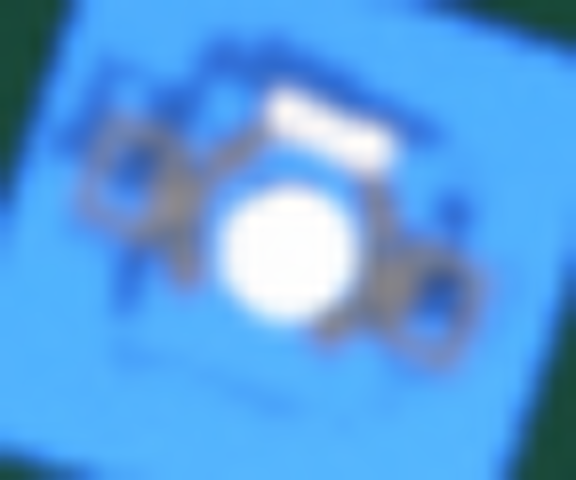

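View pics/rings.png

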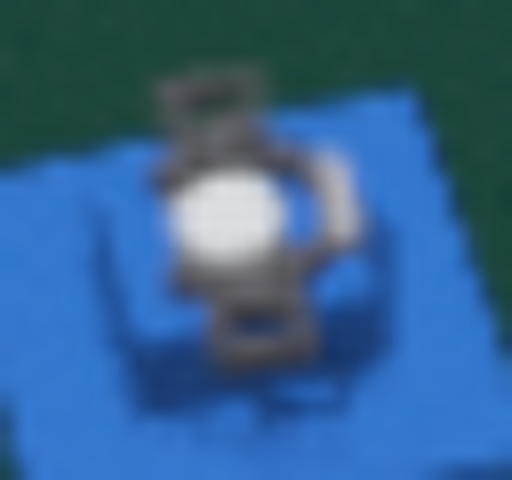

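Run:
```python
from h import *
t=np.load("top0.npy");s=np.load("side0.npy")
o=bot.get_obs();print(R.from_quat(o["tool_rot"]).as_matrix().round(3))
c0=np.array([.527,-.206])
for z,ys in((.106,(30,26,-26,-30)),(.056,(38,30,-30,-38))):
    for y in ys:
        print(z,y,[(n,proj(n,[c0[0],c0[1]+y/1000,z]).round(2)) for n in("top","side")])
# handle top strips in top view
for uv in((348.46,213.12),(370.745,212.87)): print("handle top",plane("top",uv,.106).round(4))
print("ledge L",plane("top",(341.32,214.28),.056).round(4))
# screws on the drive
F=8;x0,y0=150,188
c=crop(t,x0,y0,82,78,F)
m=((c.max(2)<185)&(c.max(2)-c.min(2)<45)).astype(np.uint8)
N,_,st,ce=cv2.connectedComponentsWithStats(m);P=[]
for i in range(1,N):
    if st[i,4]>60: uv=(ce[i]+.5)/F-.5+[x0,y0];print("screw?",st[i]//1,uv.round(2),plane("top",uv,.03).round(4))
x0,y0=205,155
c=crop(s,x0,y0,60,55,F)
m=((c.max(2)<120)&(c.max(2)-c.min(2)<30)).astype(np.uint8)
N,_,st,ce=cv2.connectedComponentsWithStats(m)
for i in range(1,N):
    if 60<st[i,4]<1500: uv=(ce[i]+.5)/F-.5+[x0,y0];print("s screw?",st[i],uv.round(2),plane("side",uv,.03).round(4))
# ring top view
x0,y0=260,222;F=16
c=crop(t,x0,y0,36,30,F)
m=((c[:,:,2]-c[:,:,0]<60)&(c[:,:,0]>85)&(c[:,:,0]<200)).astype(np.uint8)
m[:, :60]=0
w=((c[:,:,0]>215)).astype(np.uint8)
for nm,mm in(("grey",m),("white",w)):
    N,_,st,ce=cv2.connectedComponentsWithStats(mm)
    for i in range(1,N):
        if st[i,4]>300: uv=(ce[i]+.5)/F-.5+[x0,y0];print(nm,st[i],uv.round(2),plane("top",uv,.035).round(4))
v=(c[:,:,2]-c[:,:,0]); cv2.imwrite("pics/dbr.png",np.clip(v,0,255).astype(np.uint8))
x0,y0=250,212
c=crop(s,x0,y0,32,30,F);w=(c.min(2)>165).astype(np.uint8)
N,_,st,ce=cv2.connectedComponentsWithStats(w)
for i in range(1,N):
    if st[i,4]>300: uv=(ce[i]+.5)/F-.5+[x0,y0];print("side white",st[i],uv.round(2),plane("side",uv,.036).round(4))
```

```text
[[-0.    -0.936  0.352]
 [-0.     0.352  0.936]
 [-1.     0.    -0.   ]]
0.106 30 [('top', array([346.62, 213.13])), ('side', array([314.86, 237.36]))]
0.106 26 [('top', array([348.32, 213.13])), ('side', array([315.82, 238.38]))]
0.106 -26 [('top', array([370.41, 213.14])), ('side', array([328.74, 252.15]))]
0.106 -30 [('top', array([372.11, 213.15])), ('side', array([329.77, 253.24]))]
0.056 38 [('top', array([339.41, 213.93])), ('side', array([311.98, 247.12]))]
0.056 30 [('top', array([342.64, 213.94])), ('side', array([313.82, 249.13]))]
0.056 -30 [('top', array([366.78, 213.95])), ('side', array([328.14, 264.84]))]
0.056 -38 [('top', array([369.99, 213.95])), ('side', array([330.12, 267.02]))]
handle top [ 0.527  -0.1803  0.106 ]
handle top [ 0.5276 -0.2328  0.106 ]
ledge L [ 0.5261 -0.1727  0.056 ]
screw? [   52    35   542   529 33143] [195.18 222.46] [0.5063 0.1921 0.03  ]
screw? [219  86  32  29 702] [178.82 200.1 ] [0.5627 0.2337 0.03  ]
screw? [500 208  29  26 587] [213.8  215.15] [0.5248 0.1455 0.03  ]
screw? [303 252  39  82 747] [190.71 223.31] [0.5042 0.2033 0.03  ]
s
[... 665 characters left out ...]
186.25] [0.5272 0.1459 0.03  ]
s screw? [244 259  26  16 127] [236.89 188.19] [0.4842 0.1649 0.03  ]
s screw? [124 281  19  14 206] [221.24 190.53] [0.4385 0.1837 0.03  ]
s screw? [  0 423  15  17 202] [205.28 208.57] [0.3626 0.1426 0.03  ]
grey [  212    91   243   247 11199] [281.71 236.87] [ 0.47   -0.0258  0.035 ]
grey [ 139  134   68  144 5101] [270.41 234.25] [0.4766 0.0026 0.035 ]
white [ 275  100  109   66 3388] [280.1  229.85] [ 0.4877 -0.0218  0.035 ]
white [  229   193   121   121 11525] [277.56 237.33] [ 0.4689 -0.0154  0.035 ]
side white [331 172  17  57 639] [270.73 223.99] [ 0.4892 -0.0242  0.036 ]
side white [ 177  176  103   84 6815] [263.78 225.09] [ 0.4706 -0.0163  0.036 ]
```

View pics/dbr.png

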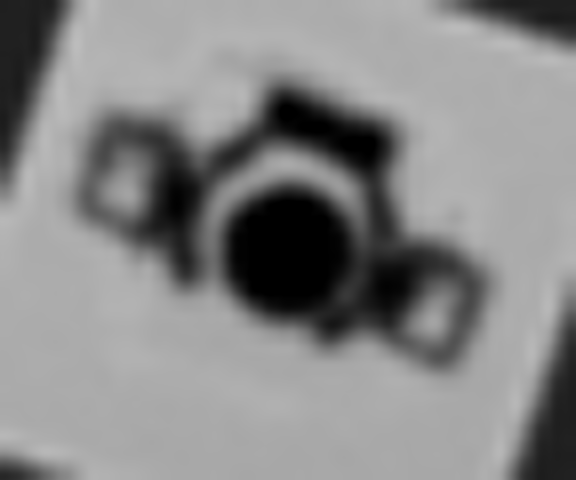

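Run:
```python
from h import *
t=np.load("top0.npy");F=16;x0,y0=260,222
c=crop(t,x0,y0,36,30,F);v=c[:,:,2]-c[:,:,0]
for th in(95,110,125,140):
  m=(v<th).astype(np.uint8); m[:, :40]=0;m[:70]=0; m[380:]=0
  cs,hi=cv2.findContours(m,cv2.RETR_CCOMP,2)
  P=[];print(th)
  big=np.vstack([k for i,k in enumerate(cs) if hi[0][i][3]<0 and cv2.contourArea(k)>800]);hull=cv2.convexHull(big)
  r=cv2.minAreaRect(hull);uv=(np.array(r[0])+.5)/F-.5+[x0,y0];print(" hull rect",r,plane("top",uv,.0345).round(4))
  for i,k in enumerate(cs):
    a=cv2.contourArea(k)
    if hi[0][i][3]>=0 and 300<a<5000:
      M=cv2.moments(k);p=np.array([M["m10"],M["m01"]])/M["m00"];uv=(p+.5)/F-.5+[x0,y0]
      W=plane("top",uv,.0345);P.append(W);print("  eye",p.round(1),a,W.round(4))
  if len(P)==2:
    P=sorted(P,key=lambda p:-p[1]);d=P[0]-P[1];print(" mid",(P[0]+P[1])/2,"len",np.linalg.norm(d),"yaw of y axis off +y deg",np.degrees(np.arctan2(-d[0],d[1])))
```

```text
95
 hull rect ((347.98175048828125, 230.36293029785156), (532.6403198242188, 227.13272094726562), 22.166345596313477) [ 0.4724 -0.0247  0.0345]
110
 hull rect ((345.97998046875, 229.63998413085938), (536.8934326171875, 232.5177764892578), 22.166345596313477) [ 0.4725 -0.0244  0.0345]
  eye [432.9 317.6] 1754.5 [ 0.4587 -0.0381  0.0345]
  eye [123.4 186.6] 2212.0 [0.4793 0.0106 0.0345]
 mid [ 0.46899058 -0.01375895  0.0345    ] len 0.052791156854051065 yaw of y axis off +y deg -22.933446950215195
125
 hull rect ((344.1666259765625, 229.2068634033203), (540.9242553710938, 238.43800354003906), 22.35969352722168) [ 0.4726 -0.0241  0.0345]
  eye [432.5 318.4] 1146.5 [ 0.4586 -0.038   0.0345]
  eye [123.4 188.8] 1399.5 [0.4789 0.0106 0.0345]
  eye [283.1 178. ] 3592.5 [ 0.4806 -0.0145  0.0345]
140
 hull rect ((342.3367919921875, 228.604736328125), (545.1218872070312, 246.88934326171875), 22.56254005432129) [ 0.4727 -0.0238  0.0345]
  eye [432.3 319.8] 609.5 [ 0.4584 -0.038   0.0345]
  eye [123.9 190.1] 784.5 [0.4787 0.0105 0.0345]
  eye [289.  173.7] 2211.5 [ 0.4813 -0.0155  0.0345]
```

Run:
```python
from h import *
for n,x0,y0,w,h in(("top",260,222,36,30),("side",250,212,32,30)):
  im=np.load(n+"0.npy");F=16
  c=crop(im,x0,y0,w,h,F);v=c[:,:,2]-c[:,:,0]
  yy,xx=np.mgrid[0:h*F,0:w*F]
  A=plane(n,(x0,y0),.035);
  uv=np.stack([(xx+.5)/F-.5+x0,(yy+.5)/F-.5+y0],-1).reshape(-1,2)
  K,T=cal(n);d=np.c_[(uv[:,0]-K[0,2])/K[0,0],-(uv[:,1]-K[1,2])/K[1,1],-np.ones(len(uv))]@T[:3,:3].T
  P=T[:3,3]+d*((.035-T[2,3])/d[:,2])[:,None]
  for yaw in(-20,-22.5,-25):
   th=np.radians(yaw)
   ex=np.array([np.cos(th),np.sin(th)]);ey=np.array([-np.sin(th),np.cos(th)])
   q=P[:,:2]-[.469,-.0138];b=q@ex*1e3;a=q@ey*1e3
   # rectified picture 0.25mm
   if yaw==-22.5:
     G=np.zeros((160,320),np.float32)
     A_,B_=np.meshgrid(np.arange(40,-40,-.25),np.arange(20,-20,-.25))
     pts=np.array([.469,-.0138])+A_[...,None]*ey/1e3+B_[...,None]*ex/1e3
     Q=np.c_[pts.reshape(-1,2),np.full(A_.size,.035)]
     cc=(Q-T[:3,3])@T[:3,:3]*[1,-1,-1];pp=cc@K.T;pp=(pp[:,:2]/pp[:,2:]).reshape(160,320,2).astype(np.float32)
     rec=cv2.remap(im.astype(np.float32),pp[...,0],pp[...,1],cv2.INTER_CUBIC)
     big=cv2.resize(np.clip(rec,0,255).astype(np.uint8),(800,400))[:,:,::-1].copy()
     for k in range(-30,40,10): cv2.line(big,(400-k*10,0),(400-k*10,400),(0,0,255) if k==0 else (0,255,255),1)
     for k in(-10,0,10): cv2.line(big,(0,200-k*10),(800,200-k*10),(0,255,255),1)
     cv2.imwrite(f"pics/rec_{n}.png",big)
```

```text
(no output)
```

View pics/rec_top.png

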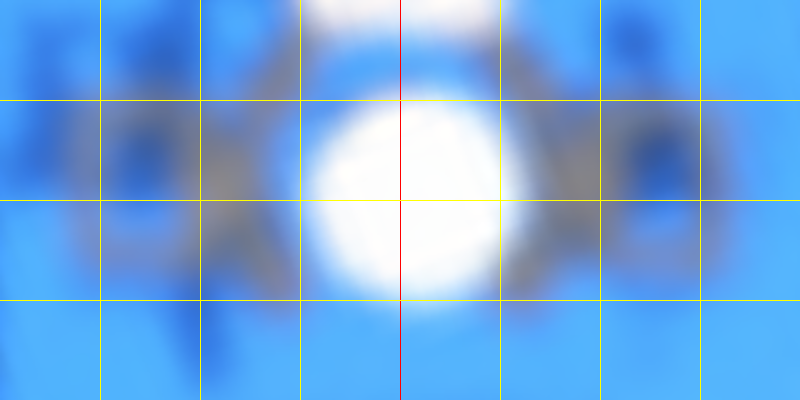

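View pics/rec_side.png

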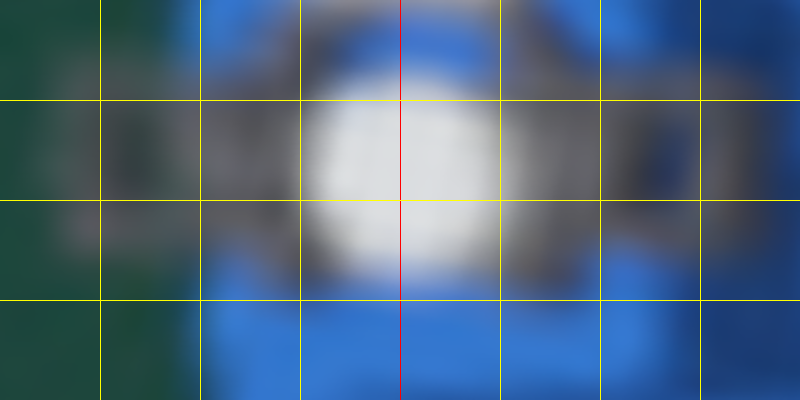

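Emit:
arm_command --moves '[0, 0, 0, -0.12, 0, 0, -0.7, 0, 0, 0, -0.12, 0, 0, -0.7, 0, 0, 0, -0.12, 0, 0, -0.7, 0, -0.02, -0.036, 0, 0, 0, -0.7, 0, -0.02, -0.036, 0, 0, 0, -0.7, 0, -0.02, -0.036, 0, 0, 0, -0.7, 0, -0.02, -0.036, 0, 0, 0, -0.7, 0, -0.02, -0.036, 0, 0, 0, -0.7, 0, -0.02, -0.036, 0, 0, 0, -0.7, 0, -0.02, -0.036, 0, 0, 0, -0.7, 0, -0.02, -0.036, 0, 0, 0, -0.7, 0, -0.02, -0.036, 0, 0, 0, -0.7, 0, -0.02, -0.036, 0, 0, 0, -0.7, 0, -0.02, -0.036, 0, 0, 0, -0.7, 0, -0.02, -0.036, 0, 0, 0, -0.7, 0, -0.02, -0.036, 0, 0, 0, -0.7, 0, -0.02, -0.036, 0, 0, 0, -0.7, 0, -0.02, -0.036, 0, 0, 0, -0.7, 0, -0.02, -0.036, 0, 0, 0, -0.7]'

```text
clock: 2.08
eef_pos: [0.511, -0.1045, 0.4054]
tool_rot: [0.51, -0.486, -0.508, -0.496]
ft_force: [2.3, 0.6, 0.3]
grip_width: 0.0722
```

```bash
cat >> h.py <<'E'
def st():
    o=bot.get_obs();M=R.from_quat(o["tool_rot"]).as_matrix()
    print("t",round(o["clock"],2),"p",np.round(o["eef_pos"],4),"F",np.round(o["ft_force"],1),"T",np.round(o["ft_torque"],2),"w",round(o["grip_width"]*1e3,1),"q",np.round(o["joint_pos"],2))
    print(" x",M[:,0].round(4),"z",M[:,2].round(4),"yaw",np.degrees(np.arctan2(-M[0,2],M[1,2])).round(2));return o,M
def go(x,y,z,yaw):
    "pliers-like target of TCP; print tool shift and turn to it"
    o,M=st();d=M.T@(np.array([x,y,z])-o["eef_pos"])
    c,s=np.cos(np.radians(yaw)),np.sin(np.radians(yaw))
    D=np.array([[0,-c,-s],[0,-s,c],[-1,0,0]])
    print(" shift",d.round(4),"rotvec",R.from_matrix(M.T@D).as_rotvec().round(4))
E
python3 -c "
from h import *
go(.5273,-.2066,.26,0)"
```

```text
t 2.08 p [ 0.511  -0.1045  0.4054] F [2.3 0.6 0.3] T [ 0.08 -0.04 -0.02] w 72.2 q [-0.2   0.28  0.06  1.34  0.01 -0.24]
 x [ 0.0113  0.0076 -0.9999] z [-0.0355  0.9993  0.0072] yaw 2.04
 shift [ 0.1448 -0.0109 -0.1037] rotvec [0.0355 0.0074 0.0115]
```

Emit:
arm_command --moves '[0.02, -0.003, -0.026, 0.018, 0.004, 0.006, -0.7, 0.02, -0.003, -0.026, 0.018, 0.004, 0.006, -0.7, 0.02, -0.003, -0.026, 0, 0, 0, -0.7, 0.02, -0.002, -0.024, 0, 0, 0, -0.7, 0.015, 0, 0, 0, 0, 0, -0.7, 0, 0, 0, 0, 0, 0, -0.7]'

```text
clock: 2.58
eef_pos: [0.5285, -0.221, 0.3072]
tool_rot: [-0.5, 0.503, 0.493, 0.504]
ft_force: [-0.3, 0.6, -0.9]
grip_width: 0.0729
```

```bash
python3 -c "
from h import *
go(.5273,-.2066,.26,0)
a=bot.camera('top');b=bot.camera('side')
cv2.imwrite('pics/a1.png',np.hstack([crop(a,310,170,80,80,5),crop(b,280,200,80,80,5)])[:,:,::-1])"
```

```text
t 2.58 p [ 0.5285 -0.221   0.3072] F [-0.3  0.6 -0.9] T [0.06 0.08 0.03] w 72.9 q [-0.4   0.44  0.03  1.15 -0.   -0.38]
 x [ 0.0082 -0.0049 -1.    ] z [ 0.0135  0.9999 -0.0048] yaw -0.78
 shift [0.0471 0.0018 0.0146] rotvec [-0.0135 -0.0049  0.0082]
```

View pics/a1.png

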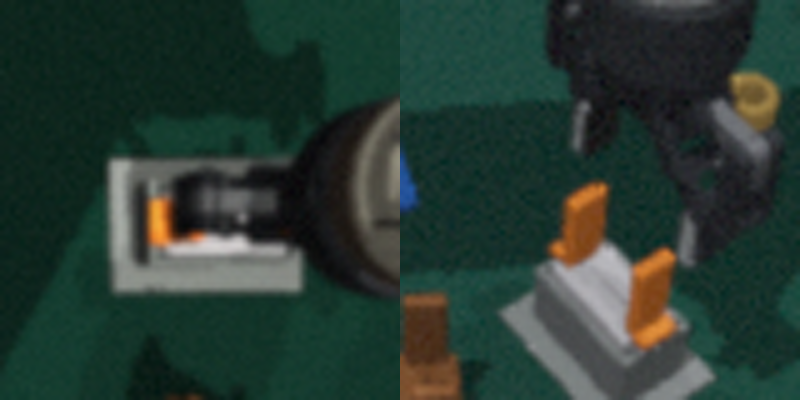

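The gripper is above the pliers and about 15 mm too far towards -y. I'll align it before descending.

Emit:
arm_command --moves '[0, 0.001, 0.0146, -0.0135, -0.005, 0.008, -0.7, 0, 0, 0, 0, 0, 0, -0.7, 0, 0, 0, 0, 0, 0, -0.7]'

```text
clock: 2.93
eef_pos: [0.5295, -0.203, 0.3141]
tool_rot: [0.504, -0.497, -0.498, -0.5]
ft_force: [-0.1, 0.4, 0.6]
grip_width: 0.0729
```

```bash
python3 -c "
from h import *
go(.5273,-.2066,.26,0)"
```

```text
t 2.93 p [ 0.5295 -0.203   0.3141] F [-0.1  0.4  0.6] T [ 0.01 -0.02 -0.02] w 72.9 q [-0.37  0.42  0.02  1.16  0.   -0.37]
 x [ 0.0087 -0.0025 -1.    ] z [-0.0052  1.     -0.0026] yaw 0.3
 shift [ 0.0541  0.0027 -0.0035] rotvec [ 0.0052 -0.0025  0.0087]
```

Emit:
arm_command --moves '[0.01, 0.0025, -0.0035, 0.005, -0.0025, 0.008, -0.7, 0.01, 0, 0, 0, 0, 0, -0.7, 0.01, 0, 0, 0, 0, 0, -0.7, 0.01, 0, 0, 0, 0, 0, -0.7, 0, 0, 0, 0, 0, 0, -0.7, 0, 0, 0, 0, 0, 0, -0.7]'

```text
clock: 3.43
eef_pos: [0.5278, -0.204, 0.2733]
tool_rot: [0.503, -0.498, -0.499, -0.5]
ft_force: [0.1, -0.6, 1.4]
grip_width: 0.0727
```

```bash
python3 -c "
from h import *
go(.5273,-.2066,.24,0)"
```

```text
t 3.43 p [ 0.5278 -0.204   0.2733] F [ 0.1 -0.6  1.4] T [-0.01  0.02  0.03] w 72.7 q [-0.37  0.45 -0.04  1.07  0.   -0.37]
 x [ 0.0053 -0.002  -1.    ] z [-0.0049  1.     -0.002 ] yaw 0.28
 shift [ 0.0333  0.0007 -0.0025] rotvec [ 0.0049 -0.002   0.0053]
```

Emit:
arm_command --moves '[0, 0.0007, -0.0025, 0.005, -0.002, 0.005, -0.7, 0.01, 0, 0, 0, 0, 0, -0.7, 0.01, 0, 0, 0, 0, 0, -0.7, 0.008, 0, 0, 0, 0, 0, -0.7, 0, 0, 0, 0, 0, 0, -0.7, 0, 0, 0, 0, 0, 0, -0.7]'

```text
clock: 3.93
eef_pos: [0.5269, -0.2072, 0.2419]
tool_rot: [-0.499, 0.5, 0.5, 0.5]
ft_force: [0.0, 0.0, 0.4]
grip_width: 0.0728
```

```bash
python3 -c "
from h import *
go(.5273,-.2066,.23,0)
a=bot.camera('top');b=bot.camera('side')
cv2.imwrite('pics/a2.png',np.hstack([crop(a,310,170,80,80,5),crop(b,280,200,80,80,5)])[:,:,::-1])"
```

```text
t 3.93 p [ 0.5269 -0.2072  0.2419] F [0.  0.  0.4] T [-0.03 -0.03  0.01] w 72.8 q [-0.37  0.49 -0.08  1.01  0.   -0.37]
 x [-8.e-04  4.e-04 -1.e+00] z [1.5e-03 1.0e+00 4.0e-04] yaw -0.09
 shift [ 0.0119 -0.0004  0.0006] rotvec [-0.0015  0.0004 -0.0008]
```

View pics/a2.png

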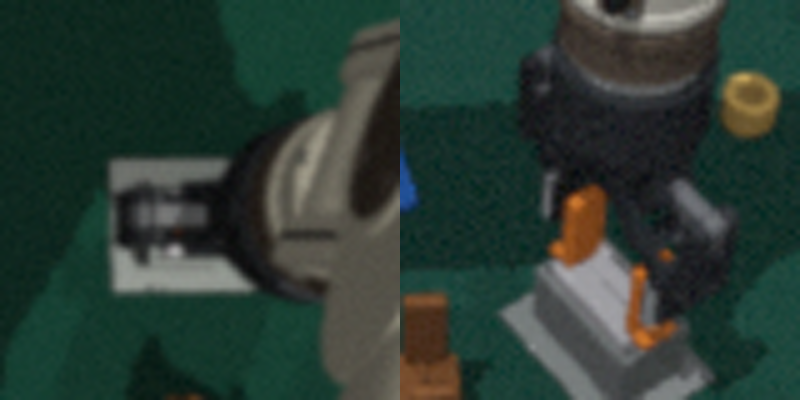

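Emit:
arm_command --moves '[0.003, 0, 0.0005, 0, 0, 0, -0.6, 0.003, 0, 0, 0, 0, 0, -0.6, 0.002, 0, 0, 0, 0, 0, -0.6, 0, 0, 0, 0, 0, 0, -0.6]'

```text
clock: 4.37
eef_pos: [0.5275, -0.2068, 0.2348]
tool_rot: [-0.5, 0.5, 0.499, 0.501]
ft_force: [-0.7, -0.1, -0.3]
grip_width: 0.0685
```

Emit:
arm_command --moves '[0.003, 0, 0, 0, 0, 0, -0.6, 0.001, 0, 0, 0, 0, 0, -0.6]'

```text
clock: 4.53
eef_pos: [0.5277, -0.2068, 0.2309]
tool_rot: [-0.501, 0.5, 0.499, 0.501]
ft_force: [0.4, -0.2, -0.4]
grip_width: 0.0683
```

Emit:
arm_command --moves '[0.002, 0, 0, 0, 0, 0, -0.6, 0.001, 0, 0, 0, 0, 0, -0.6]'

```text
clock: 4.7
eef_pos: [0.5278, -0.2068, 0.2277]
tool_rot: [0.501, -0.5, -0.499, -0.501]
ft_force: [-1.0, 0.3, 0.2]
grip_width: 0.0685
```

Emit:
arm_command --moves '[0.002, 0, 0, 0, 0, 0, -0.6, 0.001, 0, 0, 0, 0, 0, -0.6]'

```text
clock: 4.87
eef_pos: [0.5278, -0.2068, 0.2243]
tool_rot: [0.501, -0.5, -0.499, -0.501]
ft_force: [-0.3, 0.3, -0.1]
grip_width: 0.0683
```

Emit:
arm_command --moves '[0.002, 0, 0, 0, 0, 0, -0.6, 0, 0, 0, 0, 0, 0, -0.6]'

```text
clock: 5.03
eef_pos: [0.528, -0.2069, 0.2224]
tool_rot: [0.501, -0.5, -0.498, -0.501]
ft_force: [0.1, -0.6, 0.1]
grip_width: 0.0682
```

Emit:
arm_command --moves '[0.0015, 0, 0, 0, 0, 0, -0.6, 0, 0, 0, 0, 0, 0, -0.6]'

```text
clock: 5.2
eef_pos: [0.528, -0.2069, 0.2227]
tool_rot: [0.501, -0.499, -0.498, -0.501]
ft_force: [-0.2, 0.2, -0.5]
grip_width: 0.0682
```

Emit:
arm_command --moves '[0.002, 0, 0, 0, 0, 0, -0.6, 0.001, 0, 0, 0, 0, 0, -0.6]'

```text
clock: 5.37
eef_pos: [0.5282, -0.207, 0.2222]
tool_rot: [0.502, -0.499, -0.497, -0.501]
ft_force: [-4.1, 0.2, 7.8]
grip_width: 0.068
```

Emit:
arm_command --moves '[0.002, 0, 0, 0, 0, 0, -0.6, 0.001, 0, 0, 0, 0, 0, -0.6]'

```text
clock: 5.53
eef_pos: [0.5279, -0.2069, 0.2223]
tool_rot: [0.502, -0.499, -0.497, -0.502]
ft_force: [-1.2, -0.5, 3.9]
grip_width: 0.0683
```

Contact on the finger guards came at TCP z = 0.2223. I'll back off 3.5 mm and close lightly.

Emit:
arm_command --moves '[-0.0035, 0, 0, 0, -0.003, 0.0045, -0.6, 0, 0, 0, 0, 0, 0, -0.5, 0, 0, 0, 0, 0, 0, -0.38, 0, 0, 0, 0, 0, 0, -0.38, 0, 0, 0, 0, 0, 0, -0.38]'

```text
clock: 5.95
eef_pos: [0.5279, -0.2071, 0.2263]
tool_rot: [-0.501, 0.499, 0.499, 0.501]
ft_force: [-0.9, 0.3, 3.5]
grip_width: 0.0589
```

```bash
python3 -c "
from h import *
go(.5273,-.2066,.2258,0)"
```

```text
t 5.95 p [ 0.5279 -0.2071  0.2263] F [-0.9  0.3  3.5] T [-0.02  0.28 -0.  ] w 58.9 q [-0.37  0.51 -0.1   0.97  0.   -0.37]
 x [ 4.1e-03 -1.0e-04 -1.0e+00] z [ 1.2e-03  1.0e+00 -1.0e-04] yaw -0.07
 shift [0.0005 0.0006 0.0005] rotvec [-0.0012 -0.0001  0.0041]
```

Emit:
arm_command --moves '[-0.004, 0, 0, 0, 0, 0, -0.38, -0.008, 0, 0, 0, 0, 0, -0.38, -0.012, 0, 0, 0, 0, 0, -0.38, -0.012, 0, 0, 0, 0, 0, -0.38, -0.012, 0, 0, 0, 0, 0, -0.38, -0.012, 0, 0, 0, 0, 0, -0.38, -0.008, 0, 0, 0, 0, 0, -0.38, 0, 0, 0, 0, 0, 0, -0.38, 0, 0, 0, 0, 0, 0, -0.38]'

```text
clock: 6.7
eef_pos: [0.5266, -0.2062, 0.2938]
tool_rot: [-0.497, 0.5, 0.503, 0.5]
ft_force: [-0.3, -0.1, -1.8]
grip_width: 0.0591
```

```bash
python3 -c "
from h import *
go(.4704,-.0147,.2943,-22.5)
a=bot.camera('top');b=bot.camera('side')
cv2.imwrite('pics/a3.png',np.hstack([crop(a,310,170,80,80,5),crop(b,280,200,80,80,5)])[:,:,::-1])"
```

```text
t 6.7 p [ 0.5266 -0.2062  0.2938] F [-0.3 -0.1 -1.8] T [-0.05  0.01 -0.02] w 59.1 q [-0.37  0.44 -0.01  1.13  0.   -0.37]
 x [-0.0052  0.0052 -1.    ] z [4.0e-04 1.0e+00 5.2e-03] yaw -0.02
 shift [0.0008 0.0563 0.1914] rotvec [ 0.3923  0.0041 -0.0062]
```

View pics/a3.png

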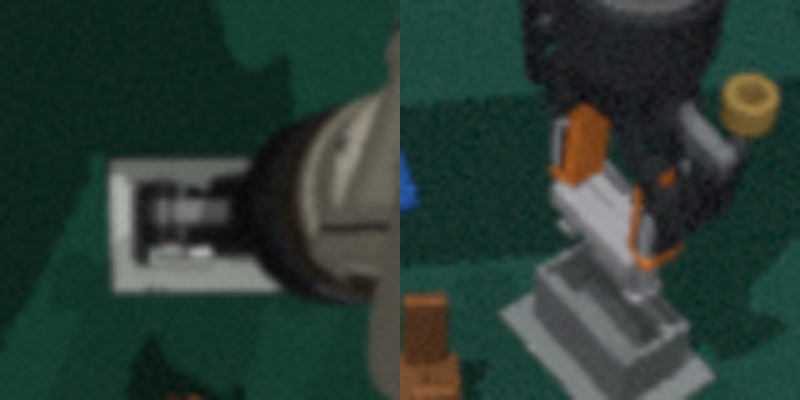

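Emit:
arm_command --moves '[0, 0.004, 0.013, 0, 0.0045, -0.006, -0.38, 0, 0.008, 0.027, 0, 0, 0, -0.38, 0, 0.008, 0.027, 0, 0, 0, -0.38, 0, 0.008, 0.027, 0, 0, 0, -0.38, 0, 0.008, 0.027, 0, 0, 0, -0.38, 0, 0.008, 0.027, 0, 0, 0, -0.38, 0, 0.006, 0.02, 0, 0, 0, -0.38, 0, 0.003, 0.01, 0, 0, 0, -0.38, 0, 0, 0, 0.1, 0, 0, -0.38, 0, 0, 0, 0.1, 0, 0, -0.38, 0, 0, 0, 0.1, 0, 0, -0.38, 0, 0, 0, 0.07, 0, 0, -0.38, 0, 0, 0, 0, 0, 0, -0.38]'

```text
clock: 7.88
eef_pos: [0.4681, -0.0217, 0.2834]
tool_rot: [-0.39, 0.592, 0.397, 0.583]
ft_force: [-0.3, 0.0, -2.7]
grip_width: 0.0591
```

```bash
python3 -c "
from h import *
go(.4704,-.0147,.2943,-22.5)"
```

```text
t 7.88 p [ 0.4681 -0.0217  0.2834] F [-0.3  0.  -2.7] T [-0.02 -0.01  0.05] w 59.1 q [-0.05  0.28 -0.28  1.03  0.    0.34]
 x [-1.570e-02  9.000e-04 -9.999e-01] z [ 0.3804  0.9248 -0.0052] yaw -22.36
 shift [-0.0109  0.0007  0.0073] rotvec [ 0.0025 -0.0052 -0.0148]
```

Emit:
arm_command --moves '[-0.006, 0, 0.007, 0.0025, -0.005, -0.015, -0.38, 0, 0, 0, 0, 0, 0, -0.38, 0, 0, 0, 0, 0, 0, -0.38]'

```text
clock: 8.13
eef_pos: [0.4712, -0.0154, 0.289]
tool_rot: [-0.394, 0.587, 0.393, 0.587]
ft_force: [-0.3, -0.1, -2.8]
grip_width: 0.0592
```

```bash
python3 -c "
from h import *
go(.471,-.0152,.2843,-22.5)
a=bot.camera('top');b=bot.camera('side')
cv2.imwrite('pics/a4.png',np.hstack([crop(a,240,190,80,80,5),crop(b,230,180,80,80,5)])[:,:,::-1])"
```

```text
t 8.13 p [ 0.4712 -0.0154  0.289 ] F [-0.3 -0.1 -2.8] T [ 0.04  0.01 -0.01] w 59.2 q [-0.03  0.27 -0.27  1.03 -0.    0.36]
 x [ 1.e-04 -6.e-04 -1.e+00] z [ 3.801e-01  9.250e-01 -5.000e-04] yaw -22.34
 shift [0.0047 0.0002 0.0001] rotvec [ 0.0028 -0.0005  0.0003]
```

View pics/a4.png

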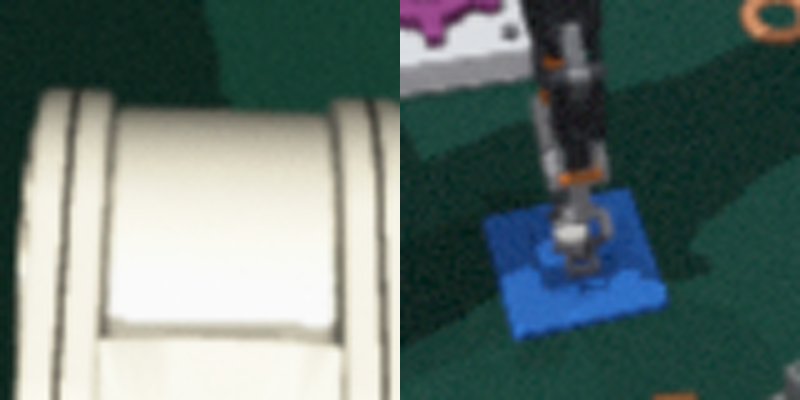

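Emit:
arm_command --moves '[0.006, 0.0002, 0, 0.0028, 0, 0, -0.38, 0.008, 0, 0, 0, 0, 0, -0.38, 0.008, 0, 0, 0, 0, 0, -0.38, 0.004, 0, 0, 0, 0, 0, -0.38, 0, 0, 0, 0, 0, 0, -0.38, 0, 0, 0, 0, 0, 0, -0.38]'

```text
clock: 8.73
eef_pos: [0.4706, -0.0156, 0.2593]
tool_rot: [-0.393, 0.588, 0.393, 0.587]
ft_force: [-0.3, 0.2, -1.7]
grip_width: 0.0591
```

```bash
python3 -c "
from h import *
go(.471,-.0152,.2555,-22.5)
b=bot.camera('side')
cv2.imwrite('pics/a5.png',crop(b,240,195,50,50,12)[:,:,::-1])"
```

```text
t 8.73 p [ 0.4706 -0.0156  0.2593] F [-0.3  0.2 -1.7] T [-0.02  0.03  0.02] w 59.1 q [-0.03  0.3  -0.31  0.95 -0.    0.36]
 x [-1.4e-03 -6.0e-04 -1.0e+00] z [ 0.3826  0.9239 -0.0011] yaw -22.5
 shift [ 0.0038 -0.0002  0.0006] rotvec [ 0.     -0.0011 -0.0011]
```

View pics/a5.png

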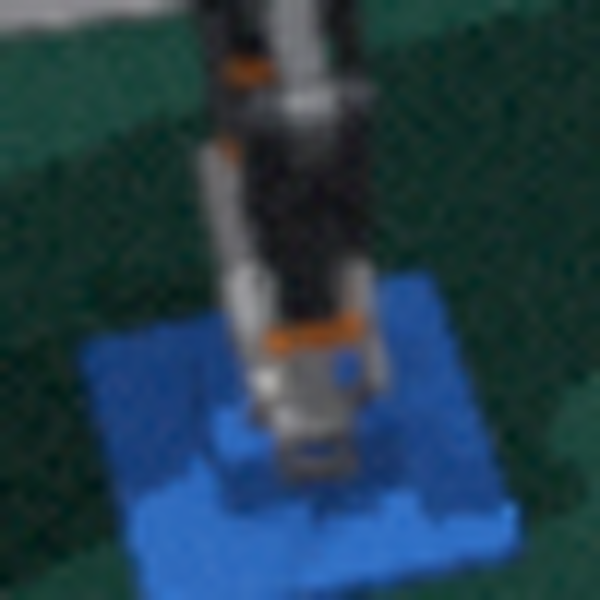

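The near tip at about (315,430) in the crop is centred over the near lug at (318,460). Now a slow descent by feel.

Emit:
arm_command --moves '[0.003, 0, 0.0005, 0, 0, 0, -0.38, 0.002, 0, 0, 0, 0, 0, -0.38, 0, 0, 0, 0, 0, 0, -0.38]'

```text
clock: 9.03
eef_pos: [0.471, -0.0152, 0.2542]
tool_rot: [-0.393, 0.588, 0.393, 0.588]
ft_force: [-0.5, -0.6, -1.7]
grip_width: 0.0592
```

Emit:
arm_command --moves '[0.002, 0, 0, 0, 0, 0, -0.38, 0.001, 0, 0, 0, 0, 0, -0.38]'

```text
clock: 9.2
eef_pos: [0.4713, -0.0152, 0.2514]
tool_rot: [-0.393, 0.588, 0.393, 0.588]
ft_force: [0.5, -0.8, -2.8]
grip_width: 0.0589
```

Emit:
arm_command --moves '[0.002, 0, 0, 0, 0, 0, -0.38, 0.001, 0, 0, 0, 0, 0, -0.38]'

```text
clock: 9.37
eef_pos: [0.4716, -0.0152, 0.249]
tool_rot: [-0.394, 0.588, 0.392, 0.588]
ft_force: [-2.0, -0.1, 7.3]
grip_width: 0.0592
```

Contact came at z = 0.249, as expected for the shoulders resting on the ring, so the blades are in the eyes. Next I spread.

Emit:
arm_command --moves '[-0.001, 0, 0, 0, 0, 0, -0.3, -0.001, 0, 0, 0, 0, 0, -0.2, -0.001, 0, 0, 0, 0, 0, -0.1, -0.001, 0, 0, 0, 0, 0, -0.02, 0, 0, 0, 0, 0, 0, -0.02, 0, 0, 0, 0, 0, 0, -0.02]'

```text
clock: 9.87
eef_pos: [0.4717, -0.0152, 0.2534]
tool_rot: [-0.394, 0.587, 0.392, 0.588]
ft_force: [-0.7, 0.1, -2.5]
grip_width: 0.044
```

```bash
python3 -c "
from h import *
go(.471,-.0152,.251,-22.5)
b=bot.camera('side')
cv2.imwrite('pics/a6.png',crop(b,240,195,50,50,12)[:,:,::-1])"
```

```text
t 9.87 p [ 0.4717 -0.0152  0.2534] F [-0.7  0.1 -2.5] T [ 0.05 -0.01  0.  ] w 44.0 q [-0.03  0.31 -0.32  0.93 -0.    0.36]
 x [ 0.0026 -0.001  -1.    ] z [0.3827 0.9239 0.    ] yaw -22.5
 shift [ 0.0024  0.0007 -0.0002] rotvec [0.     0.     0.0028]
```

View pics/a6.png

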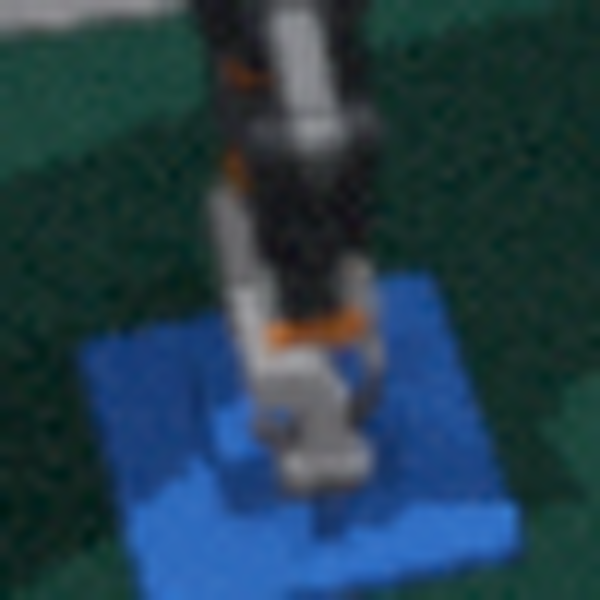

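Emit:
arm_command --moves '[0.002, 0, 0, 0, 0, 0.003, 0, 0.001, 0, 0, 0, 0, 0, 0]'

```text
clock: 10.08
eef_pos: [0.4721, -0.0153, 0.2518]
tool_rot: [-0.393, 0.588, 0.393, 0.588]
ft_force: [-4.9, 0.2, 12.7]
grip_width: 0.0432
```

Emit:
arm_command --moves '[0.002, 0, 0, 0, 0, 0, 0, 0, 0, 0, 0, 0, 0, 0]'

```text
clock: 10.25
eef_pos: [0.4723, -0.0154, 0.2525]
tool_rot: [-0.394, 0.587, 0.392, 0.589]
ft_force: [-0.1, 0.3, -2.9]
grip_width: 0.0429
```

The ring is seated against the shoulders, and the squeeze is about 17 mm. Lifting.

Emit:
arm_command --moves '[-0.003, 0, 0, 0, 0, 0, 0, -0.006, 0, 0, 0, 0, 0, 0, -0.009, 0, 0, 0, 0, 0, 0, -0.01, 0, 0, 0, 0, 0, 0, -0.01, 0, 0, 0, 0, 0, 0, -0.01, 0, 0, 0, 0, 0, 0, -0.01, 0, 0, 0, 0, 0, 0, -0.008, 0, 0, 0, 0, 0, 0, -0.005, 0, 0, 0, 0, 0, 0, 0, 0, 0, 0, 0, 0, 0, 0, 0, 0, 0, 0, 0, 0]'

```text
clock: 11.17
eef_pos: [0.4717, -0.0153, 0.3292]
tool_rot: [-0.393, 0.588, 0.393, 0.588]
ft_force: [0.2, -0.6, -2.3]
grip_width: 0.0432
```

```bash
python3 -c "
from h import *
go(.5,.208,.325,-22.5)
b=bot.camera('side')
cv2.imwrite('pics/a7.png',crop(b,225,165,65,65,9)[:,:,::-1])"
```

```text
t 11.17 p [ 0.4717 -0.0153  0.3292] F [ 0.2 -0.6 -2.3] T [-0.04  0.01  0.  ] w 43.2 q [-0.03  0.23 -0.21  1.13 -0.    0.36]
 x [ 1.e-03 -1.e-04 -1.e+00] z [3.826e-01 9.239e-01 3.000e-04] yaw -22.5
 shift [0.0042 0.0593 0.2171] rotvec [0.     0.0003 0.001 ]
```

View pics/a7.png

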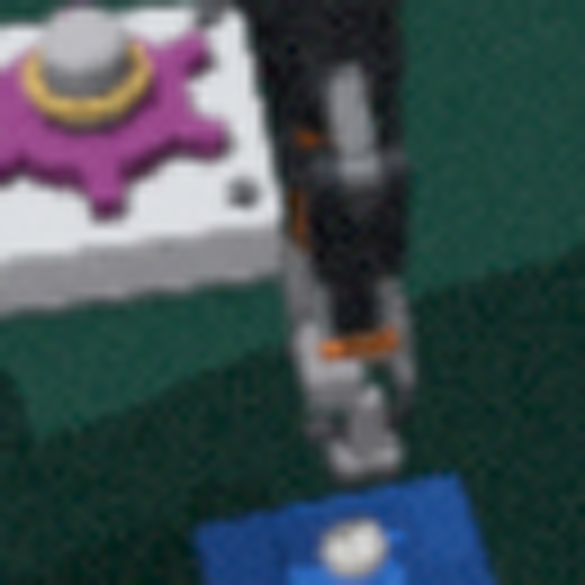

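Run:
```python
from h import *
us,ut=(210+195/8-.44,160+72/8-.44),(150+179/5-.4,190+178/5-.4)
print(tri(us,ut))
for h in(.067,.076,.085): print(h,plane("top",ut,h).round(4),plane("side",us,h).round(4))
# washer in side/top
s=np.load("side0.npy");t=np.load("top0.npy")
for n,im,x0,y0,w,h in(("top",t,150,188,82,78),("side",s,205,155,60,55)):
    c=crop(im,x0,y0,w,h,8);m=((c[:,:,0]-c[:,:,2]>60)&(c[:,:,1]-c[:,:,2]>30)).astype(np.uint8)
    cs,_=cv2.findContours(m,0,2);k=max(cs,key=cv2.contourArea);e=cv2.fitEllipse(cv2.convexHull(k));uv=(np.array(e[0])+.5)/8-.5+[x0,y0];print(n,e,uv)
    for z in(.05,.06,.068):print(z,plane(n,uv,z).round(4))
```

```text
(array([0.50011678, 0.20577452, 0.07466302]), np.float64(0.0024496816958052055))
0.067 [0.4991 0.2081 0.067 ] [0.5047 0.2131 0.067 ]
0.076 [0.499  0.2061 0.076 ] [0.5005 0.2036 0.076 ]
0.085 [0.499  0.2041 0.085 ] [0.4962 0.1942 0.085 ]
top ((295.3490295410156, 300.90771484375), (145.78076171875, 149.07962036132812), 42.19650650024414) [186.48112869 225.17596436]
0.05 [0.4993 0.2093 0.05  ]
0.06 [0.4992 0.2071 0.06  ]
0.068 [0.4992 0.2053 0.068 ]
side ((236.42098999023438, 146.5652618408203), (75.84553527832031, 108.72429656982422), 83.70037841796875) [234.11512375 172.88315773]
0.05 [0.503  0.2123 0.05  ]
0.06 [0.4984 0.202  0.06  ]
0.068 [0.4947 0.1938 0.068 ]
```

Emit:
arm_command --moves '[0, 0.004, 0.015, 0, 0, 0, 0, 0, 0.0075, 0.028, 0, 0, 0, 0, 0, 0.0075, 0.028, 0, 0, 0, 0, 0, 0.0075, 0.028, 0, 0, 0, 0, 0, 0.0075, 0.028, 0, 0, 0, 0, 0, 0.0075, 0.028, 0, 0, 0, 0, 0, 0.0075, 0.028, 0, 0, 0, 0, 0, 0.005, 0.016, 0, 0, 0, 0, 0, 0.002, 0.008, 0, 0, 0, 0, 0, 0, 0, 0, 0, 0, 0, 0, 0, 0, 0, 0, 0, 0]'

```text
clock: 12.13
eef_pos: [0.499, 0.2051, 0.32]
tool_rot: [-0.391, 0.594, 0.392, 0.584]
ft_force: [-0.3, -1.2, -1.4]
grip_width: 0.0431
```

```bash
python3 -c "
from h import *
go(.5,.2082,.325,-22.5)
"
```

```text
t 12.13 p [0.499  0.2051 0.32  ] F [-0.3 -1.2 -1.4] T [-0.02 -0.04  0.02] w 43.1 q [ 0.39  0.37 -0.03  1.18 -0.    0.79]
 x [-0.0126 -0.0055 -0.9999] z [ 0.3871  0.922  -0.01  ] yaw -22.78
 shift [-0.005   0.0003  0.0032] rotvec [-0.0049 -0.0099 -0.0096]
```

Emit:
arm_command --moves '[0.004, 0.0003, 0.003, -0.005, -0.01, -0.01, 0, 0, 0, 0, 0, 0, 0, 0, 0, 0, 0, 0, 0, 0, 0]'

```text
clock: 12.38
eef_pos: [0.4996, 0.2053, 0.3147]
tool_rot: [-0.392, 0.589, 0.392, 0.588]
ft_force: [0.4, -0.2, -2.2]
grip_width: 0.0432
```

```bash
python3 -c "
from h import *
go(.5,.2073,.305,-22.5)
b=bot.camera('side')
cv2.imwrite('pics/a8.png',crop(b,205,135,65,65,9)[:,:,::-1])"
```

```text
t 12.38 p [0.4996 0.2053 0.3147] F [ 0.4 -0.2 -2.2] T [-0.06  0.04  0.01] w 43.2 q [ 0.39  0.37 -0.05  1.15 -0.    0.79]
 x [-5.0e-04 -1.7e-03 -1.0e+00] z [ 0.3853  0.9228 -0.0018] yaw -22.66
 shift [0.0097 0.0004 0.002 ] rotvec [-0.0029 -0.0018  0.0002]
```

View pics/a8.png

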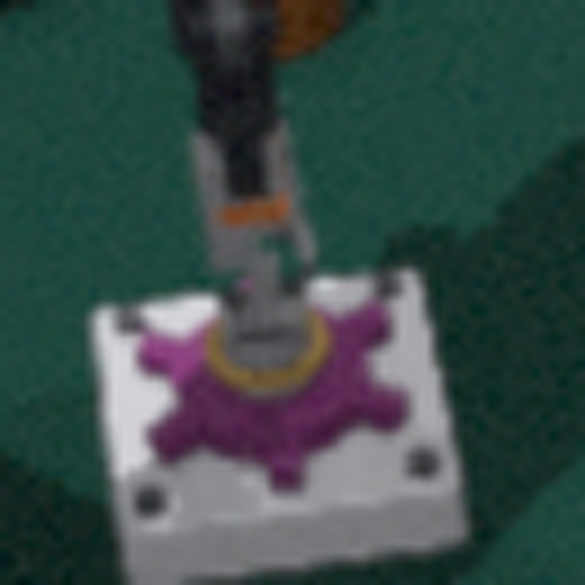

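Emit:
arm_command --moves '[0.005, 0.0004, 0.002, -0.003, -0.002, 0, 0, 0.004, 0, 0, 0, 0, 0, 0, 0, 0, 0, 0, 0, 0, 0]'

```text
clock: 12.68
eef_pos: [0.5002, 0.2054, 0.3054]
tool_rot: [-0.392, 0.588, 0.392, 0.589]
ft_force: [-0.4, 0.1, -1.3]
grip_width: 0.0433
```

```bash
python3 -c "
from h import *
go(.5,.2073,.300,-22.5)
b=bot.camera('top')
cv2.imwrite('pics/a9.png',crop(b,140,160,100,100,6)[:,:,::-1])"
```

```text
t 12.68 p [0.5002 0.2054 0.3054] F [-0.4  0.1 -1.3] T [-0.02 -0.02 -0.03] w 43.3 q [ 0.39  0.38 -0.06  1.12 -0.    0.79]
 x [ 1.e-03  2.e-04 -1.e+00] z [3.854e-01 9.228e-01 6.000e-04] yaw -22.67
 shift [0.0054 0.0009 0.0017] rotvec [-0.0029  0.0006  0.0008]
```

View pics/a9.png

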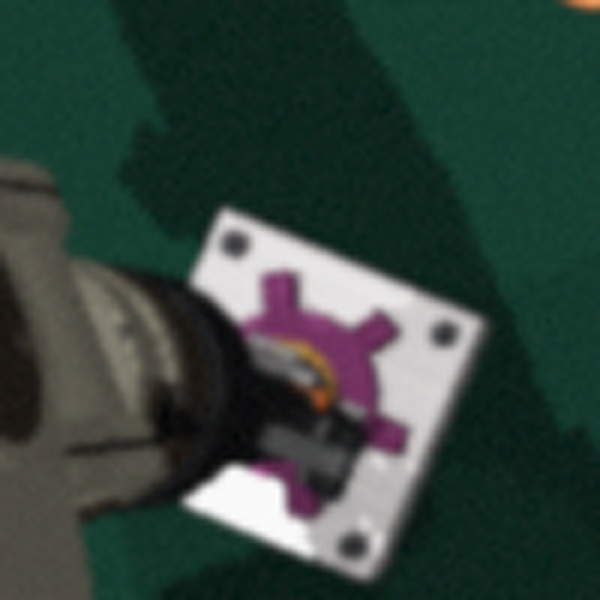

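Emit:
arm_command --moves '[0.002, 0.0008, 0.0025, -0.003, 0, 0, 0, 0.001, 0, 0.0015, 0, 0, 0, 0, 0, 0, 0, 0, 0, 0, 0]'

```text
clock: 12.98
eef_pos: [0.5012, 0.2096, 0.3025]
tool_rot: [-0.393, 0.588, 0.393, 0.588]
ft_force: [-0.2, 0.0, -2.6]
grip_width: 0.0431
```

```bash
python3 -c "
from h import *
go(.5,.2073,.300,-22.5)"
```

```text
t 12.98 p [0.5012 0.2096 0.3025] F [-0.2  0.  -2.6] T [ 0.04  0.02 -0.03] w 43.1 q [ 0.4   0.39 -0.06  1.12 -0.    0.79]
 x [ 1.3e-03  4.0e-04 -1.0e+00] z [3.828e-01 9.238e-01 9.000e-04] yaw -22.51
 shift [ 0.0024  0.0002 -0.0025] rotvec [-0.0002  0.0009  0.001 ]
```

Emit:
arm_command --moves '[0.001, 0.0002, -0.002, 0, 0.001, 0.001, 0, 0, 0, 0, 0, 0, 0, 0, 0, 0, 0, 0, 0, 0, 0]'

```text
clock: 13.23
eef_pos: [0.5002, 0.2081, 0.3014]
tool_rot: [-0.393, 0.588, 0.393, 0.588]
ft_force: [-0.2, 0.1, -2.3]
grip_width: 0.0434
```

```bash
python3 -c "
from h import *
go(.5,.2073,.295,-22.5)"
```

```text
t 13.23 p [0.5002 0.2081 0.3014] F [-0.2  0.1 -2.3] T [-0.02 -0.02 -0.01] w 43.4 q [ 0.39  0.39 -0.07  1.12 -0.    0.79]
 x [-0.e+00 -2.e-04 -1.e+00] z [ 3.821e-01  9.241e-01 -2.000e-04] yaw -22.46
 shift [ 0.0064 -0.0001 -0.0008] rotvec [ 0.0006 -0.0002  0.0001]
```

Good, within 1 mm. Next comes the slow descent, watching force. Shaft end contact would show near 0.296 and washer contact near 0.279.

Emit:
arm_command --moves '[0.002, 0, -0.0005, 0, 0, 0, 0, 0.002, 0, 0, 0, 0, 0, 0, 0.002, 0, 0, 0, 0, 0, 0]'

```text
clock: 13.48
eef_pos: [0.5002, 0.2077, 0.2956]
tool_rot: [-0.393, 0.587, 0.393, 0.588]
ft_force: [-0.1, -0.7, -2.8]
grip_width: 0.0429
```

Emit:
arm_command --moves '[0.002, 0, 0, 0, 0, 0, 0, 0.001, 0, 0, 0, 0, 0, 0]'

```text
clock: 13.65
eef_pos: [0.5, 0.2076, 0.2919]
tool_rot: [-0.393, 0.588, 0.393, 0.588]
ft_force: [0.1, -0.1, -3.0]
grip_width: 0.043
```

Emit:
arm_command --moves '[0.002, 0, 0, 0, 0, 0, 0, 0.001, 0, 0, 0, 0, 0, 0]'

```text
clock: 13.82
eef_pos: [0.5, 0.2075, 0.2884]
tool_rot: [-0.393, 0.588, 0.393, 0.588]
ft_force: [-0.3, -0.5, -2.4]
grip_width: 0.0431
```

```bash
python3 -c "
from h import *
go(.5,.2073,.295,-22.5)
b=bot.camera('side')
cv2.imwrite('pics/a10.png',crop(b,205,135,65,65,9)[:,:,::-1])"
```

```text
t 13.82 p [0.5    0.2075 0.2884] F [-0.3 -0.5 -2.4] T [ 0.02 -0.    0.01] w 43.1 q [ 0.39  0.4  -0.09  1.09 -0.    0.79]
 x [ 5.e-04 -1.e-04 -1.e+00] z [3.822e-01 9.241e-01 1.000e-04] yaw -22.47
 shift [-0.0066 -0.0001 -0.0002] rotvec [0.0005 0.0001 0.0005]
```

View pics/a10.png

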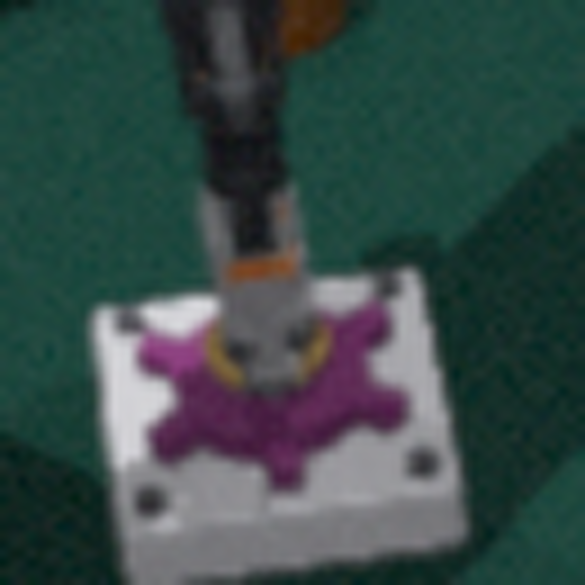

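The view shows the ring centred over the washer (near lug at about (268,375), washer arcs even on both sides), with no force yet. Continuing down.

Emit:
arm_command --moves '[0.002, 0, 0, 0, 0, 0, 0, 0.001, 0, 0, 0, 0, 0, 0]'

```text
clock: 14.03
eef_pos: [0.5, 0.2076, 0.2852]
tool_rot: [-0.393, 0.588, 0.393, 0.588]
ft_force: [0.2, -0.2, -3.1]
grip_width: 0.0432
```

Emit:
arm_command --moves '[0.002, 0, 0, 0, 0, 0, 0, 0.001, 0, 0, 0, 0, 0, 0]'

```text
clock: 14.2
eef_pos: [0.5001, 0.2076, 0.2819]
tool_rot: [-0.393, 0.588, 0.393, 0.588]
ft_force: [-0.3, -0.3, -2.8]
grip_width: 0.0432
```

Emit:
arm_command --moves '[0.002, 0, 0, 0, 0, 0, 0, 0.001, 0, 0, 0, 0, 0, 0]'

```text
clock: 14.37
eef_pos: [0.5001, 0.2076, 0.2786]
tool_rot: [-0.393, 0.588, 0.393, 0.588]
ft_force: [-0.4, 0.7, -0.9]
grip_width: 0.0428
```

Emit:
arm_command --moves '[0.0015, 0, 0, 0, 0, 0, 0, 0, 0, 0, 0, 0, 0, 0]'

```text
clock: 14.53
eef_pos: [0.5001, 0.2076, 0.2775]
tool_rot: [-0.393, 0.587, 0.393, 0.588]
ft_force: [-1.2, -0.8, 1.6]
grip_width: 0.0432
```

Emit:
arm_command --moves '[0.0015, 0, 0, 0, 0, 0, 0, 0, 0, 0, 0, 0, 0, 0]'

```text
clock: 14.7
eef_pos: [0.5001, 0.2075, 0.2768]
tool_rot: [-0.393, 0.587, 0.393, 0.588]
ft_force: [-2.3, -0.8, 1.6]
grip_width: 0.0432
```

Emit:
arm_command --moves '[0.0015, 0, 0, 0, 0, 0, 0, 0, 0, 0, 0, 0, 0, 0]'

```text
clock: 14.87
eef_pos: [0.5, 0.2075, 0.276]
tool_rot: [-0.393, 0.587, 0.393, 0.589]
ft_force: [-1.5, -1.7, 2.4]
grip_width: 0.0431
```

Emit:
arm_command --moves '[0.0015, 0, 0, 0, 0, 0, 0, 0.001, 0, 0, 0, 0, 0, 0]'

```text
clock: 15.03
eef_pos: [0.5, 0.2075, 0.2742]
tool_rot: [-0.393, 0.587, 0.393, 0.589]
ft_force: [-1.6, -1.2, 4.3]
grip_width: 0.0429
```

Emit:
arm_command --moves '[0.0015, 0, 0, 0, 0, 0, 0, 0.001, 0, 0, 0, 0, 0, 0]'

```text
clock: 15.2
eef_pos: [0.4999, 0.2075, 0.2723]
tool_rot: [-0.393, 0.587, 0.393, 0.589]
ft_force: [-2.0, -0.1, 6.4]
grip_width: 0.043
```

Emit:
arm_command --moves '[0.0015, 0, 0, 0, 0, 0, 0, 0, 0, 0, 0, 0, 0, 0]'

```text
clock: 15.37
eef_pos: [0.4997, 0.2075, 0.2719]
tool_rot: [-0.393, 0.586, 0.393, 0.589]
ft_force: [-3.3, -0.7, 6.9]
grip_width: 0.0434
```

Net press is about 9.5 N, which puts the washer about 6.5 mm down. Now I let the ring close, lowering slightly to offset the pads' backward swing.

Emit:
arm_command --moves '[0.001, 0, 0, 0, 0, 0.002, -0.1, 0.0015, 0, 0, 0, 0, 0, -0.2, 0.0012, 0, 0, 0, 0, 0, -0.3]'

```text
clock: 15.62
eef_pos: [0.5004, 0.2068, 0.2701]
tool_rot: [-0.394, 0.586, 0.392, 0.59]
ft_force: [-2.1, -1.3, 6.6]
grip_width: 0.0557
```

Emit:
arm_command --moves '[0.001, 0, 0, 0, 0, 0, -0.36, 0, 0, 0, 0, 0, 0, -0.36]'

```text
clock: 15.78
eef_pos: [0.5008, 0.2067, 0.2701]
tool_rot: [-0.394, 0.585, 0.391, 0.591]
ft_force: [-2.0, -1.1, 4.4]
grip_width: 0.0584
```

```bash
python3 -c "
from h import *
go(.5,.2073,.295,-22.5)
b=bot.camera('side')
cv2.imwrite('pics/a11.png',crop(b,205,135,65,65,9)[:,:,::-1])"
```

```text
t 15.78 p [0.5008 0.2067 0.2701] F [-2.  -1.1  4.4] T [-0.38  0.69 -0.  ] w 58.4 q [ 0.39  0.41 -0.12  1.03 -0.    0.79]
 x [ 8.5e-03  3.0e-04 -1.0e+00] z [0.3831 0.9237 0.0035] yaw -22.53
 shift [-0.0249  0.0008  0.0003] rotvec [-0.0005  0.0035  0.0077]
```

View pics/a11.png

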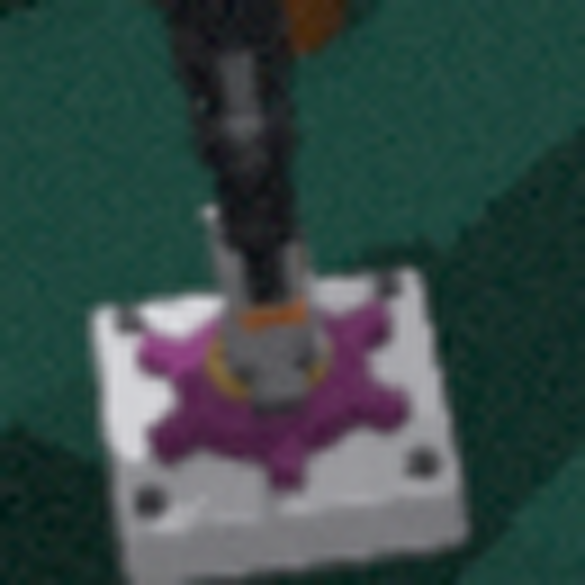

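Emit:
arm_command --moves '[-0.001, 0, 0, 0, 0.003, 0.007, -0.38, -0.001, 0, 0, 0, 0, 0, -0.38, -0.002, 0, 0, 0, 0, 0, -0.38]'

```text
clock: 16.08
eef_pos: [0.5015, 0.2068, 0.2734]
tool_rot: [-0.393, 0.587, 0.392, 0.589]
ft_force: [-0.1, -0.2, -1.8]
grip_width: 0.0589
```

Emit:
arm_command --moves '[-0.002, 0, 0, 0, 0, 0, -0.38, -0.002, 0, 0, 0, 0, 0, -0.38]'

```text
clock: 16.25
eef_pos: [0.5013, 0.2068, 0.2764]
tool_rot: [-0.393, 0.588, 0.393, 0.588]
ft_force: [-1.0, 0.6, -2.8]
grip_width: 0.0591
```

```bash
python3 -c "
from h import *
go(.5,.2073,.295,-22.5)
b=bot.camera('side')
cv2.imwrite('pics/a12.png',crop(b,205,135,65,65,9)[:,:,::-1])"
```

```text
t 16.25 p [0.5013 0.2068 0.2764] F [-1.   0.6 -2.8] T [ 0.    0.02 -0.04] w 59.1 q [ 0.39  0.41 -0.1   1.06  0.    0.78]
 x [ 1.e-04  1.e-04 -1.e+00] z [3.833e-01 9.236e-01 2.000e-04] yaw -22.54
 shift [-0.0186  0.0014 -0.0001] rotvec [-0.0006  0.0002  0.    ]
```

View pics/a12.png

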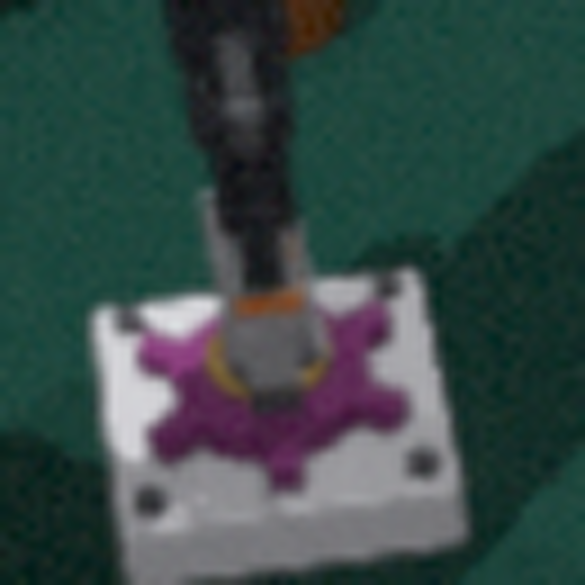

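Force is back to the bare weight of the pliers, and the dark lug stays below as the tips rise. Lifting clear.

Emit:
arm_command --moves '[-0.003, 0, 0, 0, 0, 0, -0.38, -0.004, 0, 0, 0, 0, 0, -0.38, -0.006, 0, 0, 0, 0, 0, -0.38, -0.009, 0, 0, 0, 0, 0, -0.38, -0.01, 0, 0, 0, 0, 0, -0.38, -0.01, 0, 0, 0, 0, 0, -0.38, -0.01, 0, 0, 0, 0, 0, -0.38, -0.006, 0, 0, 0, 0, 0, -0.38, 0, 0, 0, 0, 0, 0, -0.38, 0, 0, 0, 0, 0, 0, -0.38]'

```text
clock: 17.13
eef_pos: [0.5014, 0.207, 0.342]
tool_rot: [-0.393, 0.587, 0.393, 0.589]
ft_force: [0.1, -0.3, -3.0]
grip_width: 0.0589
```

```bash
python3 -c "
from h import *
go(.5273,-.2068,.305,0)
b=bot.camera('side')
cv2.imwrite('pics/a13.png',crop(b,205,135,65,65,9)[:,:,::-1])"
```

```text
t 17.13 p [0.5014 0.207  0.342 ] F [ 0.1 -0.3 -3. ] T [-0.07  0.01 -0.04] w 58.9 q [ 0.39  0.36 -0.    1.21  0.    0.78]
 x [ 0.0027  0.0013 -1.    ] z [0.3831 0.9237 0.0023] yaw -22.52
 shift [ 0.0366 -0.1823 -0.3724] rotvec [-0.3931  0.0019  0.0024]
```

View pics/a13.png

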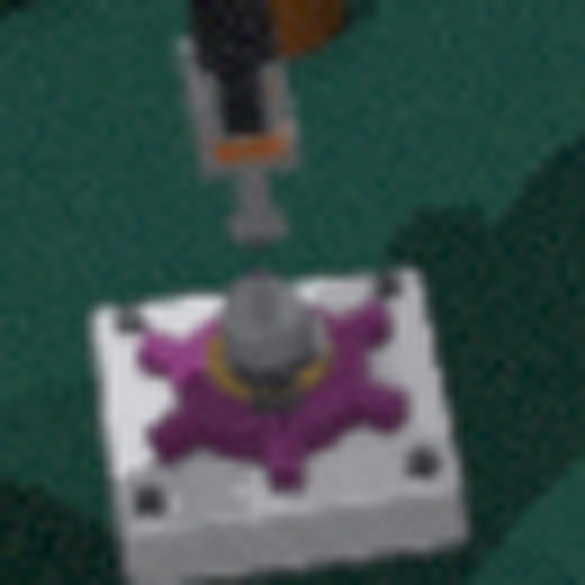

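Emit:
arm_command --moves '[0, -0.007, -0.014, 0, 0.002, 0.002, -0.38, 0, -0.014, -0.0286, 0, 0, 0, -0.38, 0, -0.014, -0.0286, 0, 0, 0, -0.38, 0, -0.014, -0.0286, 0, 0, 0, -0.38, 0, -0.014, -0.0286, 0, 0, 0, -0.38, 0, -0.014, -0.0286, 0, 0, 0, -0.38, 0, -0.014, -0.0286, 0, 0, 0, -0.38, 0, -0.014, -0.0286, 0, 0, 0, -0.38, 0, -0.014, -0.0286, 0, 0, 0, -0.38, 0, -0.014, -0.0286, 0, 0, 0, -0.38, 0, -0.014, -0.0286, 0, 0, 0, -0.38, 0, -0.01, -0.022, 0, 0, 0, -0.38, 0, -0.007, -0.015, 0, 0, 0, -0.38, 0, -0.003, -0.007, 0, 0, 0, -0.38, 0, 0, 0, -0.1, 0, 0, -0.38, 0, 0, 0, -0.1, 0, 0, -0.38, 0, 0, 0, -0.1, 0, 0, -0.38, 0, 0, 0, -0.07, 0, 0, -0.38, 0, 0, 0, 0, 0, 0, -0.38]'

```text
clock: 18.77
eef_pos: [0.5227, -0.1905, 0.328]
tool_rot: [-0.493, 0.503, 0.506, 0.497]
ft_force: [0.9, -0.5, -1.8]
grip_width: 0.0592
```

```bash
python3 -c "
from h import *
go(.5279,-.2071,.300,0)"
```

```text
t 18.77 p [ 0.5227 -0.1905  0.328 ] F [ 0.9 -0.5 -1.8] T [-0.01 -0.03  0.01] w 59.2 q [-0.35  0.4   0.03  1.22 -0.   -0.35]
 x [-0.0191  0.0062 -0.9998] z [0.0012 1.     0.0062] yaw -0.07
 shift [ 0.0278 -0.0057 -0.0168] rotvec [-0.0011  0.0062 -0.0191]
```

Emit:
arm_command --moves '[0.008, -0.003, -0.01, -0.001, 0.006, -0.019, -0.38, 0.008, -0.002, -0.006, 0, 0, 0, -0.38, 0.006, 0, 0, 0, 0, 0, -0.38, 0, 0, 0, 0, 0, 0, -0.38, 0, 0, 0, 0, 0, 0, -0.38]'

```text
clock: 19.18
eef_pos: [0.5273, -0.2042, 0.303]
tool_rot: [-0.497, 0.501, 0.501, 0.501]
ft_force: [0.0, -0.5, -2.6]
grip_width: 0.0588
```

```bash
python3 -c "
from h import *
go(.5279,-.2071,.285,0)
a=bot.camera('top');b=bot.camera('side')
cv2.imwrite('pics/a14.png',np.hstack([crop(a,310,170,80,80,5),crop(b,280,200,80,80,5)])[:,:,::-1])"
```

```text
t 19.18 p [ 0.5273 -0.2042  0.303 ] F [ 0.  -0.5 -2.6] T [ 0.03  0.02 -0.01] w 58.8 q [-0.37  0.43  0.01  1.15  0.   -0.37]
 x [-0.0039  0.0033 -1.    ] z [0.0036 1.     0.0033] yaw -0.2
 shift [ 0.018  -0.0006 -0.0029] rotvec [-0.0036  0.0033 -0.0039]
```

View pics/a14.png

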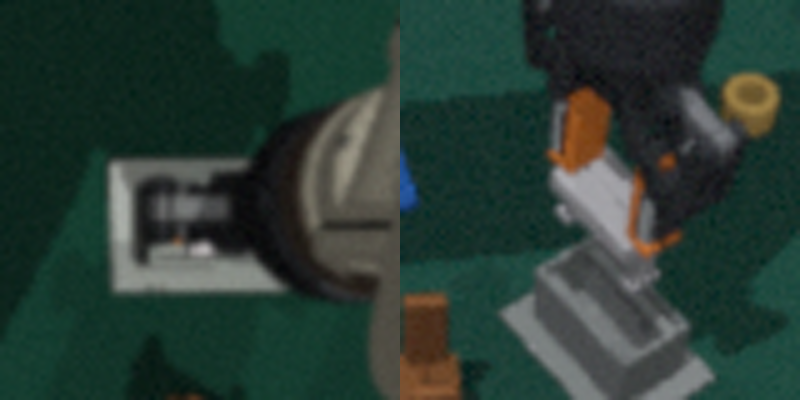

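The pliers are above the stand slot and lined up. I'll make a fine y correction and then go down.

Emit:
arm_command --moves '[0.004, -0.0006, -0.003, -0.003, 0.003, -0.004, -0.38, 0.004, 0, -0.001, 0, 0, 0, -0.38, 0.002, 0, 0, 0, 0, 0, -0.38, 0, 0, 0, 0, 0, 0, -0.38]'

```text
clock: 19.62
eef_pos: [0.5284, -0.2081, 0.2935]
tool_rot: [0.501, -0.499, -0.499, -0.5]
ft_force: [-0.8, 0.7, -2.4]
grip_width: 0.0591
```

```bash
python3 -c "
from h import *
go(.5279,-.2071,.2275,0)"
```

```text
t 19.62 p [ 0.5284 -0.2081  0.2935] F [-0.8  0.7 -2.4] T [-0.01 -0.06 -0.  ] w 59.1 q [-0.38  0.44 -0.    1.12  0.   -0.38]
 x [ 2.6e-03 -8.0e-04 -1.0e+00] z [-5.e-04  1.e+00 -8.e-04] yaw 0.03
 shift [0.066  0.0007 0.001 ] rotvec [ 0.0005 -0.0008  0.0026]
```

Emit:
arm_command --moves '[0.006, 0.0007, 0.001, 0, 0, 0.002, -0.38, 0.008, 0, 0, 0, 0, 0, -0.38, 0.008, 0, 0, 0, 0, 0, -0.38, 0.008, 0, 0, 0, 0, 0, -0.38, 0, 0, 0, 0, 0, 0, -0.38]'

```text
clock: 20.03
eef_pos: [0.5275, -0.207, 0.2605]
tool_rot: [0.5, -0.5, -0.5, -0.5]
ft_force: [0.4, -0.2, -1.9]
grip_width: 0.0592
```

Emit:
arm_command --moves '[0.006, 0, 0, 0, 0, 0, -0.38, 0.006, 0, 0, 0, 0, 0, -0.38, 0.006, 0, 0, 0, 0, 0, -0.38, 0, 0, 0, 0, 0, 0, -0.38]'

```text
clock: 20.37
eef_pos: [0.5274, -0.2069, 0.2396]
tool_rot: [-0.5, 0.5, 0.5, 0.5]
ft_force: [-0.1, -0.9, -2.6]
grip_width: 0.0588
```

```bash
python3 -c "
from h import *
go(.5279,-.2071,.2255,0)
a=bot.camera('top');b=bot.camera('side')
cv2.imwrite('pics/a15.png',np.hstack([crop(a,310,170,80,80,5),crop(b,280,200,80,80,5)])[:,:,::-1])"
```

```text
t 20.37 p [ 0.5274 -0.2069  0.2396] F [-0.1 -0.9 -2.6] T [ 0.05 -0.05  0.04] w 58.8 q [-0.37  0.49 -0.08  1.   -0.   -0.37]
 x [-5.e-04 -2.e-04 -1.e+00] z [-4.e-04  1.e+00 -2.e-04] yaw 0.02
 shift [ 0.0141 -0.0005 -0.0002] rotvec [ 0.0004 -0.0002 -0.0005]
```

View pics/a15.png

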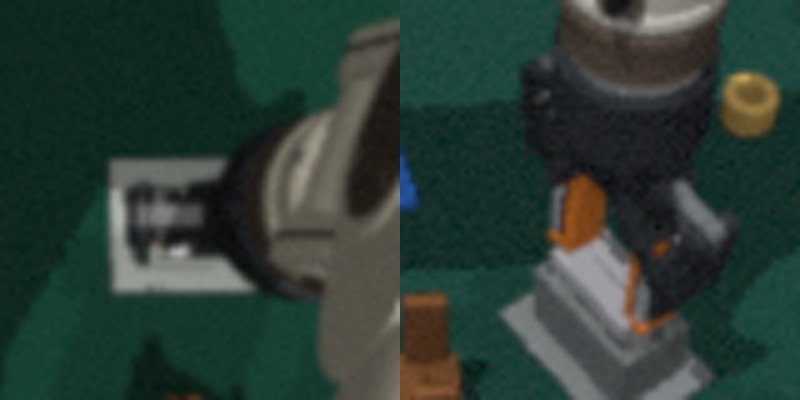

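Entering the stand with no contact so far. Continuing.

Emit:
arm_command --moves '[0.004, -0.0004, 0, 0, 0, 0, -0.38, 0.003, 0, 0, 0, 0, 0, -0.38, 0.002, 0, 0, 0, 0, 0, -0.38]'

```text
clock: 20.72
eef_pos: [0.5289, -0.2073, 0.2326]
tool_rot: [0.501, -0.499, -0.499, -0.5]
ft_force: [-0.9, -0.7, -1.8]
grip_width: 0.0587
```

Emit:
arm_command --moves '[0.002, 0, 0, 0, 0, 0, -0.38, 0.001, 0, 0, 0, 0, 0, -0.38]'

```text
clock: 20.88
eef_pos: [0.5289, -0.2073, 0.2293]
tool_rot: [0.501, -0.499, -0.499, -0.5]
ft_force: [-0.2, 0.7, -1.6]
grip_width: 0.0587
```

Emit:
arm_command --moves '[0.002, 0, 0, 0, 0, 0, -0.38, 0, 0, 0, 0, 0, 0, -0.38]'

```text
clock: 21.05
eef_pos: [0.5288, -0.2073, 0.2269]
tool_rot: [0.501, -0.5, -0.499, -0.5]
ft_force: [0.3, -0.0, -2.2]
grip_width: 0.059
```

Emit:
arm_command --moves '[0.002, 0, 0, 0, 0, 0, -0.38, 0, 0, 0, 0, 0, 0, -0.38]'

```text
clock: 21.22
eef_pos: [0.5292, -0.2075, 0.2267]
tool_rot: [0.502, -0.499, -0.498, -0.501]
ft_force: [-0.4, -0.2, -1.7]
grip_width: 0.0588
```

Emit:
arm_command --moves '[0.002, 0, 0, 0, 0, 0, -0.38, 0, 0, 0, 0, 0, 0, -0.38]'

```text
clock: 21.38
eef_pos: [0.5297, -0.2078, 0.2267]
tool_rot: [0.503, -0.499, -0.497, -0.501]
ft_force: [0.1, -0.2, -2.6]
grip_width: 0.059
```

Emit:
arm_command --moves '[0.002, 0.001, 0, 0, 0, 0.004, -0.38, 0.002, 0, 0, 0, 0, 0, -0.38]'

```text
clock: 21.55
eef_pos: [0.5299, -0.2081, 0.226]
tool_rot: [0.504, -0.499, -0.496, -0.501]
ft_force: [-5.9, 1.2, 12.9]
grip_width: 0.0588
```

```bash
python3 -c "
from h import *
go(.5279,-.2071,.2245,0)"
```

```text
t 21.55 p [ 0.5299 -0.2081  0.226 ] F [-5.9  1.2 12.9] T [ 0.46  0.87 -0.  ] w 58.8 q [-0.37  0.51 -0.09  0.96 -0.   -0.37]
 x [ 0.0102 -0.0051 -0.9999] z [ 0.      1.     -0.0051] yaw -0.0
 shift [0.0014 0.002  0.001 ] rotvec [-0.     -0.0051  0.0102]
```

Seated: contact came at the same height as when first gripped. Level the tool, open, and look.

Emit:
arm_command --moves '[-0.0005, 0.001, 0.0005, 0, -0.005, 0.01, -0.38, 0, 0, 0, 0, 0, 0, -0.45, 0, 0, 0, 0, 0, 0, -0.6, 0, 0, 0, 0, 0, 0, -0.7, 0, 0, 0, 0, 0, 0, -0.7]'

```text
clock: 21.97
eef_pos: [0.5295, -0.2079, 0.227]
tool_rot: [0.501, -0.5, -0.499, -0.5]
ft_force: [-0.0, 0.4, 0.5]
grip_width: 0.0727
```

```bash
python3 -c "
from h import *
go(.5279,-.2071,.300,0)
a=bot.camera('top');b=bot.camera('side')
cv2.imwrite('pics/a16.png',np.hstack([crop(a,310,170,80,80,5),crop(b,280,200,80,80,5)])[:,:,::-1])"
```

```text
t 21.97 p [ 0.5295 -0.2079  0.227 ] F [-0.   0.4  0.5] T [-0.02  0.01 -0.01] w 72.7 q [-0.37  0.51 -0.09  0.97 -0.   -0.37]
 x [ 0.0023 -0.0013 -1.    ] z [-0.      1.     -0.0013] yaw 0.0
 shift [-0.073   0.0015  0.0007] rotvec [ 0.     -0.0013  0.0023]
```

View pics/a16.png

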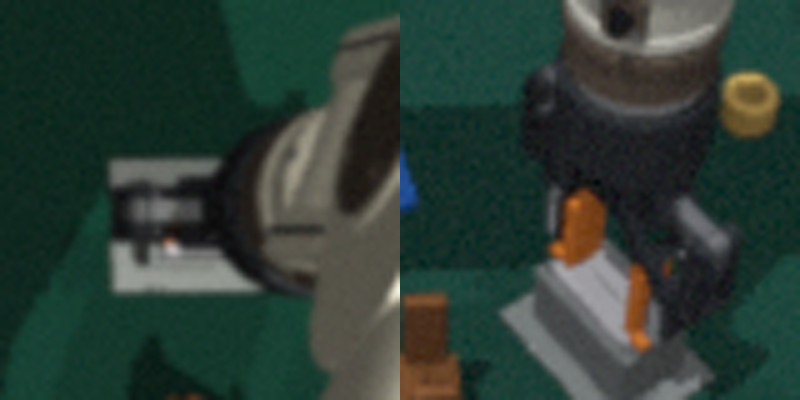

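The pliers are seated and released, with the force at zero. I'll retreat straight up, then swing sideways out of the view.

Emit:
arm_command --moves '[-0.005, 0, 0, 0, 0, 0, -0.7, -0.01, 0, 0, 0, 0, 0, -0.7, -0.015, 0, 0, 0, 0, 0, -0.7, -0.02, 0, 0, 0, 0, 0, -0.7, -0.025, 0, 0, 0, 0, 0, -0.7, -0.025, 0, 0, 0, 0, 0, -0.7, -0.02, 0, 0, 0, 0, 0, -0.7, -0.01, 0.02, 0, 0, 0, 0, -0.7, 0, 0.03, 0, 0, 0, 0, -0.7, 0, 0.03, 0, 0, 0, 0, -0.7, 0, 0.03, 0, 0, 0, 0, -0.7, 0, 0.03, 0, 0, 0, 0, -0.7, 0, 0.02, 0, 0, 0, 0, -0.7, 0, 0, 0, 0, 0, 0, -0.7, 0, 0, 0, 0, 0, 0, -0.7]'

```text
clock: 23.32
eef_pos: [0.3631, -0.2068, 0.374]
tool_rot: [0.506, -0.498, -0.495, -0.501]
ft_force: [1.0, -0.4, 1.4]
grip_width: 0.0727
```

```bash
python3 -c "
from h import *
st()
a=bot.camera('top');b=bot.camera('side')
cv2.imwrite('pics/e_top.png',a[:,:,::-1]);cv2.imwrite('pics/e_side.png',b[:,:,::-1])
cv2.imwrite('pics/e_z.png',np.hstack([crop(b,215,155,45,45,8),crop(b,295,230,55,45,8)])[:,:,::-1])
cv2.imwrite('pics/e_zt.png',np.hstack([crop(a,155,190,65,65,6),crop(a,320,190,65,65,6)])[:,:,::-1])"
```

```text
t 23.32 p [ 0.3631 -0.2068  0.374 ] F [ 1.  -0.4  1.4] T [-0.03 -0.04 -0.01] w 72.7 q [-0.52  0.09 -0.26  1.21  0.   -0.52]
 x [ 0.0139 -0.0077 -0.9999] z [-0.0017  1.     -0.0077] yaw 0.1
```

View pics/e_z.png

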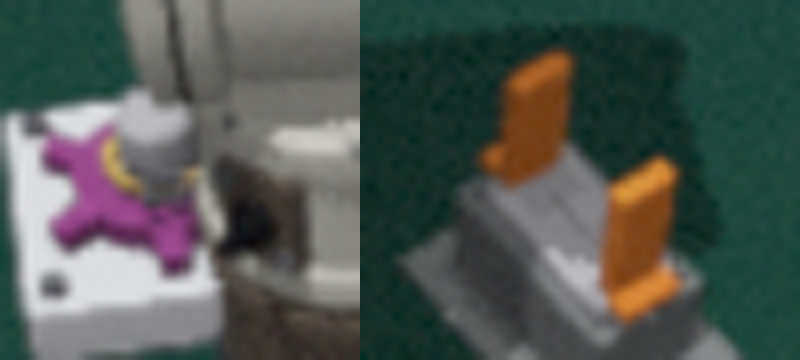

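View pics/e_zt.png

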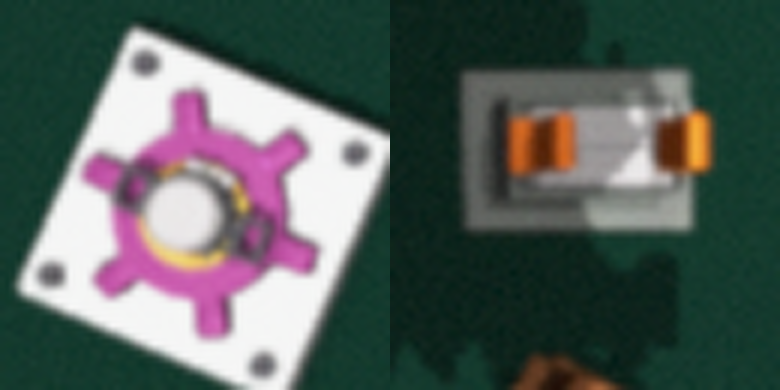

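View pics/e_side.png

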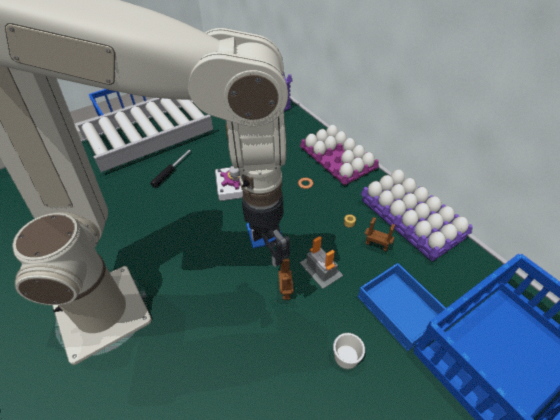

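Emit:
arm_command --moves '[0, 0, 0, 0, 0, 0, -0.7, 0, 0, 0, 0, 0, 0, -0.7, 0, 0, 0, 0, 0, 0, -0.7]'

```text
clock: 23.67
eef_pos: [0.3669, -0.2072, 0.3741]
tool_rot: [0.507, -0.497, -0.495, -0.501]
ft_force: [0.6, -1.4, 0.8]
grip_width: 0.0724
```

```bash
python3 -c "
from h import *
for z in(.05,.055): print(plane('top',(187.0,225.0),z).round(4))
print(np.abs(bot.get_obs()['joint_vel']).max())
bot.job_done()"
```

```text
[0.4997 0.2081 0.05  ]
[0.4997 0.207  0.055 ]
0.01859349643116038
the job is handed in; nothing more can be done
```

I fitted the snap ring in the groove, put the pliers back in their stand and handed the job in at about 24 s of the 64 s. No verdict is reported, so this rests on my own checks.

**What I did:** I gripped the pliers just above the finger guards and lowered the blades into the ring's eyes. I spread the ring at about 17 mm squeeze, lifted it and brought it over the shaft. I pressed the washer down about 6.5 mm with about 9.5 N net, then let the ring close. The tips pulled out freely.

**Last checks:**
- **Ring:** In the final top view the two lugs lie evenly either side of the shaft. The eyes are about 53 mm apart against 52 mm closed. The ring's centre is at about (0.500, 0.208), within about 1 mm of the shaft axis.
- **Pliers:** They stand upright in the stand, and the gripper is open and well clear of everything.
- **Force:** The highest reading at the drive was about 7 N at the wrist. Seating the ring on the pliers and the pliers in the stand each read about 13 N.
- **Bystanders:** In the final side view none appears to have moved. I judged that by eye and did not measure it.

**What was less certain:**
- The side camera read about 2.4 mm off the top camera in x, so I relied on the top view.
- Ring height and level were judged only from pictures and the press depth. In the last side view the arm hid part of the drive.

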